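Crank the brew stand's table up to the drip stop

TASK

Get the glass ready for the cold drip: pick up the loose crank, push its socket fully down onto the square shaft end of the brew stand, and wind it by its knob, clockwise, until the rising table has made the glass lift the orange drip-stop collar about half-way (6 of its 12 mm). Feel for the square and never force the crank, keep the glass standing on the table, leave the crank on the shaft and the other things where they are.

Things in the scene. Friction and masses are not known exactly. Their poses are not given: they have to be found in the camera images.
- crank_hub (a point): Centre of the loose steel crank's hub: an upright block 30 x 30 mm, 56 tall, standing on its open end; the square socket in its underside is 16.6 mm wide, 30 deep, parallel to the flats. z up; x along the arm (18 mm wide, 6 to 16 mm above this point) to the knob 70 mm away; a counterweight ball (27 mm) 36 mm out at -x. The two y flats are free from top to bottom. 0.3 to 0.5 kg, balanced.
- knob_mid (a point): Centre, half-way up, of the crank's dark wooden knob: round, 24 mm across, 36 mm tall, upright on the arm's end, 70 mm from the hub's axis and 37 mm above the hub's centre. It swivels freely on the arm, so a hand can hold it through full turns without turning the wrist.
- shaft_top (a point): Middle of the top end (92 mm above the counter) of the square lift shaft: 14 mm across flats, its last 5 mm bevelled to 9.6 mm, standing 34 mm out of the gear head. The frame is the stand's: how the square is turned varies and is not measured (see or feel). Stiff (0.1 Nm). Hub's centre 2 mm below this point when fully down; unfitted it hangs 22 to 28 mm above, lower the nearer it is to fitting.
- lift_table (a joint): Height of the round cork-topped lift table (220 mm from the shaft, towards the tower) relative to its built height, m, upward, about 0 at the start; its top is then 74 mm above the counter. One clockwise turn of the shaft (seen from above) raises it 12 mm; it stays where it is left.
- drip_collar (a joint): Lift of the orange drip-stop collar (ring 78 mm wide) under the brew head, on a light spring; m, 0 when it hangs free, 0.012 at its stop. It is pushed up by the rim of the glass. At the start the rim is 15 to 26 mm below it.
- table_top (a point): Middle of the lift table's top, which rises with it.
- glass: Small clear glass standing on the lift table, 64 mm wide at the rim, 80 mm tall, origin at the centre of its underside.
- lift_stand: The brew stand, fixed: dark base plate 400 x 130 x 20 mm, gear head (68 mm wide, top 58 mm above the counter) with the square shaft at one end, then the lift table, then a column with the brew head (330 mm tall, 94 mm wide, over the table). Origin under the shaft's axis at counter height, x to the tower, z up.
- tumbler: Bystander: tall lidded tumbler with straw, 94 mm wide, 238 mm tall, origin at its underside.
- sleeve_stack: Bystander: brown stack of cup sleeves, 68 mm wide, 114 mm tall, origin at its underside.
- lotion_bottle: Bystander: white and green bottle, 45 mm wide, 145 mm tall, origin at its underside.
- order_pad: Bystander: white order pad, 142 x 92 x 16 mm, lying on the counter, origin at its underside.
- stamp: Bystander: small stamp with a red handle, 24 x 34 x 74 mm, origin at its underside.
- milk_pitcher: Bystander: steel milk pitcher, 72 x 113 mm, 104 mm tall, origin at its underside.
Mind the look-alikes: they are no part of the job. Of the things shaped like the glass, the clear one is meant.

How it is judged:
By the outcome, as a careful person would: the job done as asked, in the order asked, and still so for the second after the job is handed in, with the robot touching nothing.
It also fails if it takes over 72 s, if anything falls off the work surface, if the arm or the gripper's body presses on something with over 40 N, if the wrist force passes 120 N, or if a joint passes its speed limit or range.

ROBOT

A 6-joint arm with a two-finger parallel gripper is mounted at the origin on a cart in front of the work surface, level with it; the furniture and walls round the work are solid. World frame = base frame: x ahead of the robot, y to its left, z up, the work surface at z = 0. Lengths are in m, angles in degrees, forces in N, time in s.
With the tool pointing down it reaches from about 0.35 to 0.875 m from the base axis. Payload 4.2 kg.
Tool frame: the origin (TCP) lies at the very end of the fingers, on their centre line; the grasp point (between the pads) lies behind it (r.grip_point_offset is the z of the grasp point in the tool frame, in m); z points along the fingers, y is the direction in which the jaws open and shut (so a half turn about z gives the same grasp; the last joint's range is limited). The gripper opens to 87 mm and grips with 3 to 60 N. Pads are 19 mm wide; open, the fingers measure 117 mm over their backs; the gripper's body (75 mm by 190 mm) begins 51 mm behind the grasp point.
Start: joints at [-60.642, 22.042, 0.453, 0, -68.411, -14.817], TCP at [0.157, -0.605, 0.223] pointing down, gripper open.
Joint ranges: [-179.83, 179.83], [-69.29, 118.12], [-61.27, 80.66], [-181.25, 117.63], [-171.15, -9.14], [-177.46, 177.46]. Speed limits (degrees/s): [159.86, 159.86, 180, 180, 180, 180].

INTERFACE

Orientations are given as a 3x3 rotation matrix whose columns are the frame's x, y, z axes.
In Python, from station import r, capture, workorder gives the robot as it stands. The module is installed in compiled form; this text tells all that it offers.
- The arm moves only by the shell command python3 -m crank 'ROWS'. ROWS is JSON, a list of rows, each an object with "delta_rot": the turn, a rotation vector about the tool's x, y, z in rad, a list of three; "linear": the shift along the tool's x, y, z in m, a list of three; "gripper": the opening in per cent of the stroke, from 0 (shut) to 100 (fully open). A call has 1 to 10 rows; each row shifts and turns the commanded pose from where the row before left it, along the tool's axes as they then stand; what a row does not reach is not made up. A row lasts 1/8 s, in which the tool goes at most 62.5 mm and 10.7 degrees, less where a joint would pass 70% of its speed; a pose out of reach is approached as far as the arm can. A call is refused whole if a number of a shift passes 0.0625 or a number of a turn 0.188, either way. A call with a gripper value outside its range is refused whole. The fingers move at their own pace and stop on an object; the grip force is fixed at half the most. Time passes only in rows, so rows that do not move let the fingers close. It gives the time, the measured TCP pose, the force and the opening at its end, in the units of the state.
- r.sense(): the state, without advancing time (a new reading comes with each control period).
- capture(name): name is "scene" or "side" or "wrist"; returns a dict with "img" (420x560x3 uint8, blue, green, red), "fx", "fy", "cx", "cy" (pixels), "dist_coeffs" ([k1, k2, p1, p2, k3] as OpenCV has them; the pictures are not rectified), "world_from_camera" (4x4, takes a point from camera to world coordinates). Camera axes: x right, y down, z forward; pixel columns grow to the right and rows downward; lengths in m; the calibration is good to about 2 mm. A picture is of the moment at which its call begins. There is no depth.
- workorder.finish_job(): hands the job in, once; it reports no verdict.
The state is a dict: "time_s": time; "joints": joint angles; "joint_velocities": joint speeds; "effort": joint torques, N m; "tcp_pos": TCP position; "ee_rot": TCP orientation; "wrist_force": force on the tool from outside, world axes, zero at the start; "moment": the same for the moment, N m; "gripper_width": opening from 0.0 (shut) to 1.0 (fully open).
Only numpy, scipy, OpenCV 4.12 (cv2) and the standard library are available. Lean on these libraries where they do the work, as an engineer would, in place of code of your own. Each camera call takes 0.05 s, during which the arm holds its last target.

## Working session

There is one attempt and no reset: what is moved stays moved. The work goes in short steps, Python scripts to look and compute and a shell command to move; the robot and the scene stay as the last step left them, time stands still between calls to the robot, and variables do not carry over. Pictures are saved under pics/ and viewed, and the job is handed in when it is done.

```bash
mkdir -p pics; ls; cat > h.py <<'E'
import numpy as np, cv2
from station import r, capture
def K(c): return np.array([[c['fx'],0,c['cx']],[0,c['fy'],c['cy']],[0,0,1.]])
def ray(c,u,v):
    p=cv2.undistortPoints(np.array([[[u,v]]],float),K(c),np.array(c['dist_coeffs'],float))[0,0]
    T=np.array(c['world_from_camera']); d=T[:3,:3]@np.array([p[0],p[1],1.]); return T[:3,3],d/np.linalg.norm(d)
def onz(c,u,v,z):
    o,d=ray(c,u,v); return o+d*(z-o[2])/d[2]
def tri(rays):
    A=np.zeros((3,3));b=np.zeros(3)
    for o,d in rays:
        P=np.eye(3)-np.outer(d,d);A+=P;b+=P@o
    x=np.linalg.solve(A,b); return x,[np.linalg.norm((np.eye(3)-np.outer(d,d))@(x-o)) for o,d in rays]
def proj(c,X):
    T=np.linalg.inv(np.array(c['world_from_camera']))
    rv,_=cv2.Rodrigues(T[:3,:3]); return cv2.projectPoints(np.array(X,float).reshape(-1,1,3),rv,T[:3,3],K(c),np.array(c['dist_coeffs'],float))[0][:,0]
E
python3 - <<'E'
from h import *
import pickle
print(r.sense(), r.grip_point_offset)
for n in ("scene","side","wrist"):
    c=capture(n); cv2.imwrite(f"pics/{n}0.png",c['img']); pickle.dump(c,open(f"{n}0.pkl","wb"))
    print(n,c['fx'],c['cx'],c['cy'],np.round(c['world_from_camera'],3).tolist())
E
```

```text
pics
{'time_s': 0.0, 'joints': array([-6.06431898e+01,  2.20887024e+01,  3.79335956e-01, -2.89944782e-02,
       -6.84116032e+01, -1.48164765e+01]), 'joint_velocities': array([-0.07255356,  0.00320282, -0.05368098,  0.02956482,  0.05233967,
       -0.12497712]), 'effort': array([-4.37283888e-04, -3.90665066e+01,  1.87400472e+01,  4.21997800e+00,
        1.08925844e-02, -2.03094510e-04]), 'tcp_pos': array([ 0.15677514, -0.60438612,  0.22147826]), 'ee_rot': array([[-9.68017971e-01, -2.50880086e-01, -6.24921364e-04],
       [-2.50880849e-01,  9.68015760e-01,  2.07083716e-03],
       [ 8.54019255e-05,  2.16138839e-03, -9.99997661e-01]]), 'wrist_force': array([-0.03736059, -0.5076278 ,  0.28345322]), 'moment': array([-0.01881487,  0.01472221, -0.01764554]), 'gripper_width': 0.999402978126494} -0.0187
scene 402.7324537730003 281.478419526245 214.20036615936527 [[-0.577, -0.544, 0.609, -0.08], [-0.816, 0.4, -0.417, 0.36], [-0.017, -0.738, -0.675, 0.798], [0.0, 0.0, 0.0, 1.0]]
side 382.91854302959285 275.18446280366396 209.44962046427625 [[0.978, -0.078, 0.191, 0.328], [-0.205, -0.473, 0.857, -0.947], [0.023, -0.878, -0.479, 0.647], [0.0, 0.0, 0.0, 1.0]]
wrist 293.8477291258711 274.8157326087636 207.61899325394867 [[-0.25, 0.929, 0.272, 0.082], [0.968, 0.239, 0.072, -0.624], [0.002, 0.281, -0.96, 0.382], [0.0, 0.0, 0.0, 1.0]]
```

View pics/scene0.png

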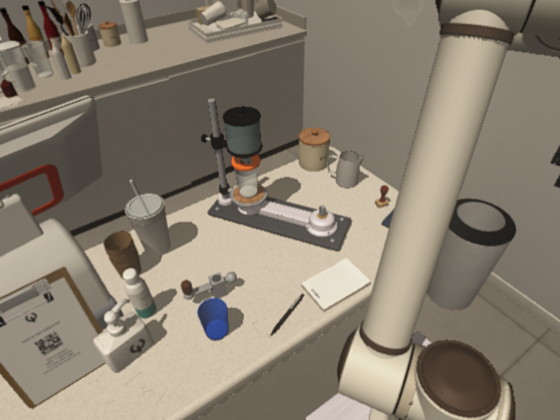

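View pics/side0.png

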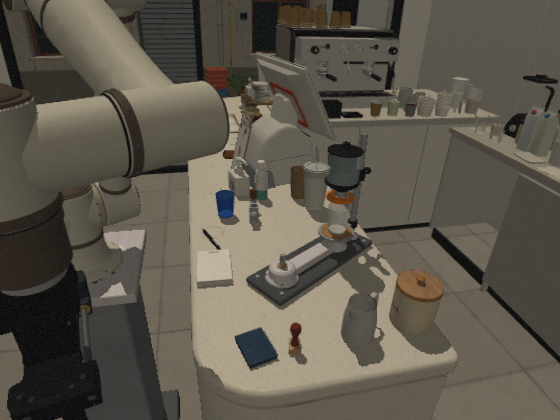

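View pics/wrist0.png

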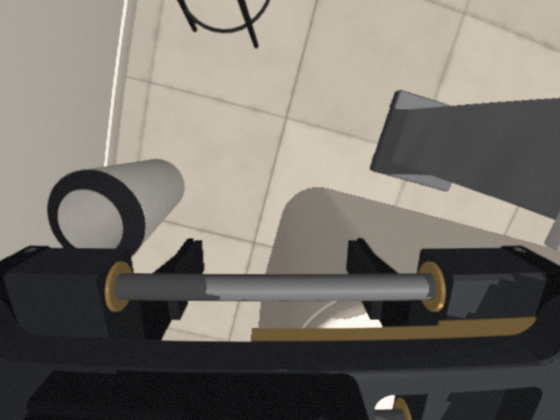

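The scene picture shows the crank: dark knob near (187,289), ball near (231,278). The shaft is near (322,213), and the glass stands on the table near (248,185). Next I zoom in.

```bash
python3 - <<'E'
from h import *
import pickle
s=pickle.load(open("scene0.pkl","rb"));d=pickle.load(open("side0.pkl","rb"))
def crop(c,x0,y0,x1,y1,f): return cv2.resize(c['img'][y0:y1,x0:x1],None,fx=f,fy=f,interpolation=cv2.INTER_CUBIC)
a=crop(s,165,255,265,330,4);b=crop(s,285,190,385,265,4)
c=crop(d,230,180,330,255,4);e=crop(d,250,225,350,300,4)
cv2.imwrite("pics/z0.png",np.vstack([np.hstack([a,b]),np.hstack([c,e])]))
print(onz(s,187,289,.08),onz(s,231,278,.04),onz(s,322,208,.092),onz(d,283,258,.092))
E
```

```text
[0.49223642 0.22628024 0.08      ] [0.49184883 0.11925751 0.04      ] [ 0.51410596 -0.17581108  0.092     ] [ 0.51723553 -0.20063009  0.092     ]
```

View pics/z0.png

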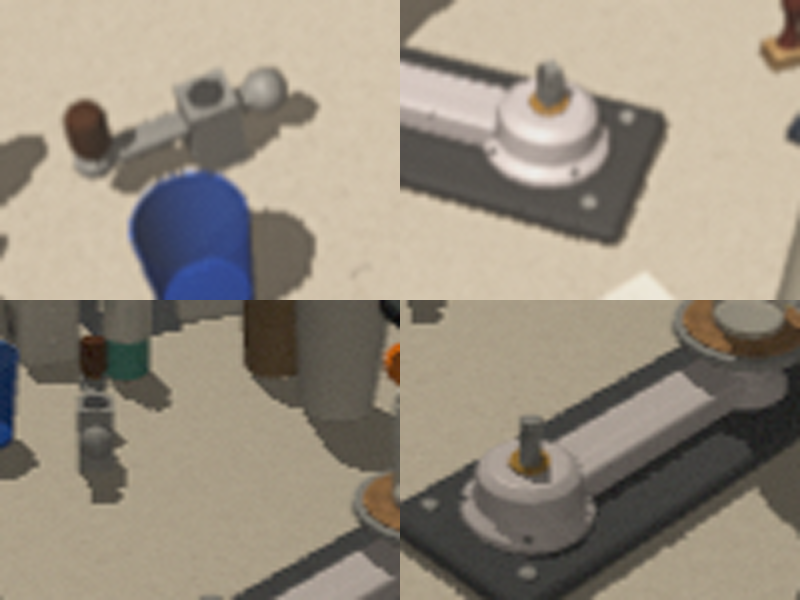

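```bash
python3 - <<'E'
from h import *
import pickle
s=pickle.load(open("scene0.pkl","rb"));d=pickle.load(open("side0.pkl","rb"))
for n,p,q in (("knob",(187,287),(253.5,194)),("hubtop",(216.7,278.2),(254.3,205.8)),("ball",(231.2,277.2),(253.7,215)),("shaft",(322.5,206.7),(283,255))):
    x,e=tri([ray(s,*p),ray(d,*q)]);print(n,np.round(x,4),np.round(e,4))
J=r.sense()
for t in np.arange(0.3,1,.1):pass
E
```

```text
knob [0.5107 0.2206 0.0626] [0.0004 0.0004]
hubtop [0.5016 0.151  0.0534] [0.0005 0.0005]
ball [0.4947 0.1172 0.0386] [0.0001 0.0001]
shaft [ 0.5211 -0.1832  0.0881] [0.0003 0.0003]
```

```bash
python3 -m crank '[{"delta_rot":[0,0,0],"linear":[-0.03,0.022,-0.01],"gripper":60},{"delta_rot":[0,0,0],"linear":[-0.045,0.033,-0.01],"gripper":60},{"delta_rot":[0,0,0],"linear":[-0.05,0.035,-0.01],"gripper":60},{"delta_rot":[0,0,0],"linear":[-0.05,0.035,0],"gripper":60},{"delta_rot":[0,0,0],"linear":[-0.05,0.035,0],"gripper":60},{"delta_rot":[0,0,0],"linear":[-0.05,0.035,0],"gripper":60},{"delta_rot":[0,0,0],"linear":[-0.05,0.035,0],"gripper":60},{"delta_rot":[0,0,0],"linear":[-0.05,0.035,0],"gripper":60},{"delta_rot":[0,0,0],"linear":[-0.045,0.034,0],"gripper":60},{"delta_rot":[0,0,0],"linear":[-0.03,0.02,0],"gripper":60}]'
python3 - <<'E'
from h import *
import pickle
n="wrist";c=capture(n); cv2.imwrite(f"pics/{n}1.png",c['img']); pickle.dump(c,open(f"{n}1.pkl","wb"))
print(r.sense()['tcp_pos'],proj(c,[[.5211,-.1832,.09]]))
E
```

```text
time_s: 1.4
tcp_pos: [0.5135, -0.1809, 0.2523]
ee_rot: [[-0.967, -0.253, -0.0], [-0.253, 0.967, 0.0], [0.0, 0.0, -1.0]]
wrist_force: [0.8, -0.3, -0.5]
gripper_width: 0.603
[ 0.51594536 -0.17923852  0.25194885] [[270.84224951 198.44386428]]
```

View pics/wrist1.png

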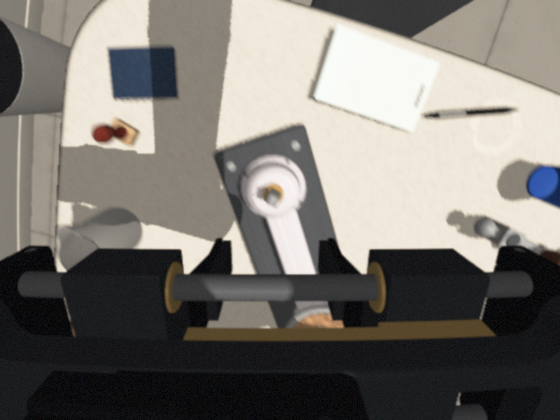

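The wrist view shows the shaft at about (271,193), and the stand axis running down and to the right. I zoom in to get the yaw of the square.

```bash
python3 - <<'E'
from h import *
import pickle
n="wrist";c=capture(n);pickle.dump(c,open("wrist2.pkl","wb"))
i=cv2.resize(c['img'][145:235,215:335],None,fx=6.6,fy=6.6,interpolation=cv2.INTER_CUBIC);cv2.imwrite("pics/z1.png",i)
print(r.sense()['tcp_pos'],r.sense()['joints'])
E
```

```text
[ 0.51426477 -0.18071862  0.25184723] [-2.32637519e+00  1.30993270e+01 -8.08657505e+00 -2.10958469e-02
 -6.88370381e+01 -7.28901401e+01]
```

View pics/z1.png

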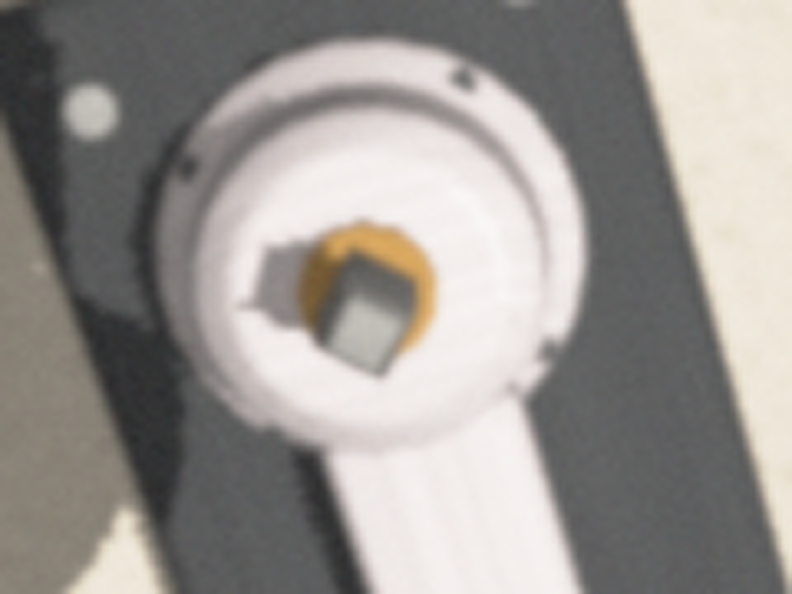

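```bash
python3 - <<'E'
from h import *
import pickle
c=pickle.load(open("wrist2.pkl","rb"));s=pickle.load(open("scene0.pkl","rb"));d=pickle.load(open("side0.pkl","rb"))
f=lambda u,v:(u/6.6+215-.42,v/6.6+145-.42)
P=[onz(c,*f(*p),.092)[:2] for p in ((320,345),(380,375),(410,318),(348,295))]
P=np.array(P);print(P,P.mean(0))
for k in range(4):
    e=P[(k+1)%4]-P[k];print(np.linalg.norm(e),np.degrees(np.arctan2(e[1],e[0]))%90)
u=f(365,333)
print(u,tri([ray(c,*u),ray(s,322.5,206.7)]),tri([ray(c,*u),ray(d,283,255)]),tri([ray(c,*u),ray(d,283,255),ray(s,322.5,206.7)]))
# gear head circles & column
print("gear top",onz(c,*f(370,277),.058))
for a,b in (((490,235),(495,235)),):pass
# stand dir: edges of the rail
e1=onz(c,*f(345,470),.03)[:2];e2=onz(c,*f(378,590),.03)[:2];print(np.degrees(np.arctan2(*(e2-e1)[::-1])))
e1=onz(c,*f(640,80),.02)[:2];e2=onz(c,*f(785,590),.02)[:2];print(np.degrees(np.arctan2(*(e2-e1)[::-1])))
# table/glass
print(tri([ray(s,247,200),ray(d,337,233)]))
E
```

```text
[[ 0.52361869 -0.19050599]
 [ 0.52615244 -0.17927511]
 [ 0.51514981 -0.1768688 ]
 [ 0.51394564 -0.18804368]] [ 0.51971664 -0.1836734 ]
0.011513150095591597 77.28655601809758
0.011262695476320861 77.66347610725123
0.011239572269047385 83.8497320577067
0.009981521466304636 75.71845126415892
(269.8830303030303, 195.03454545454548) (array([ 0.52071334, -0.18336227,  0.08789241]), [np.float64(9.190963341170295e-05), np.float64(9.190963341174579e-05)]) (array([ 0.5208966 , -0.18346517,  0.08842097]), [np.float64(0.00037955972430510224), np.float64(0.00037955972430526476)]) (array([ 0.52089129, -0.18332006,  0.08810993]), [np.float64(0.00031666397744262143), np.float64(0.0004929509235272865), np.float64(0.0002144864935433216)])
gear top [ 0.51728835 -0.18380848  0.058     ]
28.946137442031375
32.56706316197163
(array([ 0.7098916 , -0.05758983,  0.05101305]), [np.float64(0.005223314195685536), np.float64(0.00522331419568542)])
```

```bash
python3 - <<'E'
from h import *
import pickle
s=pickle.load(open("scene0.pkl","rb"));d=pickle.load(open("side0.pkl","rb"))
for n,p,q in (("tumblerlid",(147,205),(316,170)),("bottletop",(130,274),(262,163)),("sleevetop",(121,241),(298,170)),("blue rim",(212,308),(226,195)),("pump",(115,313),(237,163)),("table",(249,195),(337,233))):
    x,e=tri([ray(s,*p),ray(d,*q)]);print(n,np.round(x,4),np.round(e,4))
h=np.radians(104.5)
for k in range(7):
    x=np.array([-np.sin(h),np.cos(h)]);y=np.array([np.cos(h),np.sin(h)]);w=np.array([-.002,.0473])
    print(np.round([w@x,w@y],4)); h+=.168
E
```

```text
tumblerlid [0.7269 0.2077 0.1467] [0.0042 0.0042]
bottletop [0.5565 0.3179 0.1348] [0.0005 0.0005]
sleevetop [0.6881 0.2984 0.1096] [0.0022 0.0022]
blue rim [0.4165 0.2038 0.0755] [0.0018 0.0018]
pump [0.4787 0.3746 0.1231] [0.0074 0.0074]
table [ 0.7086 -0.0673  0.0609] [0.0008 0.0008]
[-0.0099  0.0463]
[-0.0175  0.044 ]
[-0.0246  0.0404]
[-0.031   0.0358]
[-0.0366  0.0301]
[-0.0411  0.0235]
[-0.0444  0.0163]
```

```bash
python3 -m crank '[{"delta_rot":[0,0,-0.168],"linear":[-0.01,0.046,0.002],"gripper":60},{"delta_rot":[0,0,-0.168],"linear":[-0.0175,0.044,0.002],"gripper":60},{"delta_rot":[0,0,-0.168],"linear":[-0.0245,0.0405,0.002],"gripper":60},{"delta_rot":[0,0,-0.168],"linear":[-0.031,0.036,0.002],"gripper":60},{"delta_rot":[0,0,-0.168],"linear":[-0.0365,0.03,0.002],"gripper":60},{"delta_rot":[0,0,-0.168],"linear":[-0.041,0.0235,0],"gripper":60},{"delta_rot":[0,0,-0.168],"linear":[-0.0445,0.0165,0],"gripper":60},{"delta_rot":[0,0,0],"linear":[0,0,0],"gripper":60}]'
python3 - <<'E'
from h import *
import pickle
n="wrist";c=capture(n); cv2.imwrite(f"pics/{n}3.png",c['img']); pickle.dump(c,open(f"{n}3.pkl","wb"))
print(r.sense()['tcp_pos'],r.sense()['joints'])
E
```

```text
time_s: 2.5
tcp_pos: [0.4975, 0.1494, 0.2422]
ee_rot: [[-0.137, -0.991, -0.0], [-0.991, 0.137, -0.0], [0.0, 0.0, -1.0]]
wrist_force: [0.6, -0.9, 0.1]
gripper_width: 0.599
[0.49740843 0.14807926 0.2421931 ] [ 3.45085320e+01  1.08823187e+01 -1.23927213e+01 -5.53966917e-03
 -6.67884344e+01 -4.25257869e+01]
```

View pics/wrist3.png

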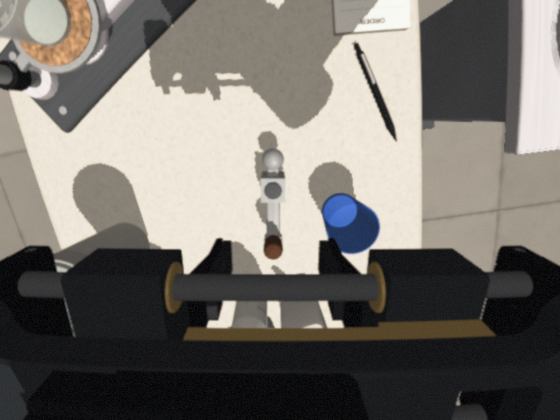

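The wrist view shows the ball at (273,158), the hub at (272,187) and the knob at (273,245), nearly aligned with the image columns. The blue cup is at (350,222).

```bash
python3 - <<'E'
from h import *
import pickle
n="wrist";c=capture(n);pickle.dump(c,open("wrist4.pkl","wb"))
i=cv2.resize(c['img'][140:265,215:335],None,fx=4.8,fy=4.8,interpolation=cv2.INTER_CUBIC);cv2.imwrite("pics/z2.png",i)
print(r.sense()['tcp_pos'])
E
```

```text
[0.49746498 0.14724371 0.24225849]
```

View pics/z2.png

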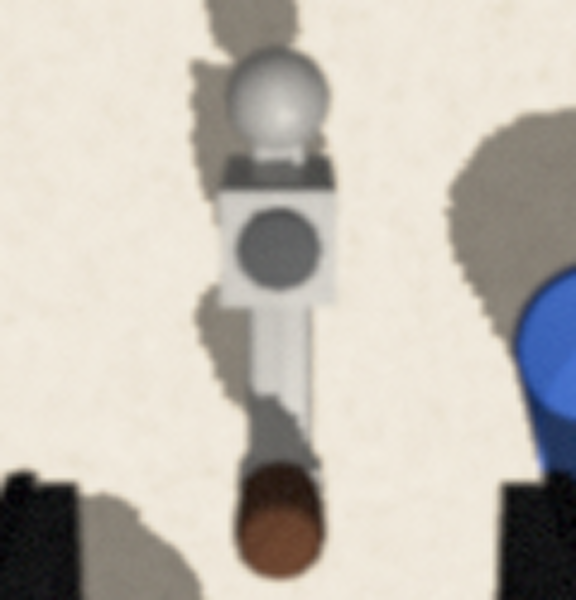

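```bash
python3 - <<'E'
from h import *
import pickle
c=pickle.load(open("wrist4.pkl","rb"));s=pickle.load(open("scene0.pkl","rb"));d=pickle.load(open("side0.pkl","rb"))
f=lambda u,v:(u/4.8+215-.4,v/4.8+140-.4)
h=onz(c,*f(278,247),.056);k=onz(c,*f(281,535),.083);b=onz(c,*f(278,100),.039)
print(h,k,b)
for a,e in((b,k),(h,k),(b,h)):print(np.degrees(np.arctan2(*(e-a)[:2][::-1])),np.linalg.norm((e-a)[:2]))
print(tri([ray(c,*f(278,247)),ray(s,216.7,278.2),ray(d,254.3,205.8)]))
l=onz(c,*f(223,190),.056);q=onz(c,*f(334,190),.056);print(np.degrees(np.arctan2(*(q-l)[:2][::-1])))
R=r.sense()['ee_rot'];print(R[:2,:2],r.sense()['tcp_pos'], (R.T@(h-r.sense()['tcp_pos'])))
E
```

```text
[0.50066987 0.15161816 0.056     ] [0.50928765 0.21780751 0.083     ] [0.49581322 0.11711769 0.039     ]
82.37789878123978 0.10158740134838752
82.58188182883794 0.06674800266163054
81.98710398259121 0.03484063211026149
(array([0.50126115, 0.15151606, 0.05355499]), [np.float64(0.0008148808806220839), np.float64(0.0005948342172016601), np.float64(0.0008245646643728729)])
171.90069766951152
[[-0.14105465 -0.99000138]
 [-0.99000153  0.14105525]] [0.49746498 0.14724371 0.24225849] [-0.0049227  -0.00270925  0.18625268]
```

```bash
python3 -m crank '[{"delta_rot":[0,0,0],"linear":[-0.005,-0.0027,0.04],"gripper":60},{"delta_rot":[0,0,0],"linear":[0,0,0.055],"gripper":60},{"delta_rot":[0,0,0],"linear":[0,0,0.05],"gripper":60},{"delta_rot":[0,0,0],"linear":[0,0,0.04],"gripper":60},{"delta_rot":[0,0,0],"linear":[0,0,0.023],"gripper":60},{"delta_rot":[0,0,0],"linear":[0,0,0.01],"gripper":60},{"delta_rot":[0,0,0],"linear":[0,0,0],"gripper":60},{"delta_rot":[0,0,0],"linear":[0,0,0],"gripper":25},{"delta_rot":[0,0,0],"linear":[0,0,0],"gripper":20},{"delta_rot":[0,0,0],"linear":[0,0,0],"gripper":0}]'
python3 -m crank '[{"delta_rot":[0,0,0],"linear":[0,0,0],"gripper":0},{"delta_rot":[0,0,0],"linear":[0,0,0],"gripper":0},{"delta_rot":[0,0,0],"linear":[0,0,-0.01],"gripper":0},{"delta_rot":[0,0,0],"linear":[0,0,-0.03],"gripper":0},{"delta_rot":[0,0,0],"linear":[0,0,-0.04],"gripper":0},{"delta_rot":[0,0,0],"linear":[0,0,-0.04],"gripper":0},{"delta_rot":[0,0,0],"linear":[0,0,-0.03],"gripper":0},{"delta_rot":[0,0,0],"linear":[0,0,0],"gripper":0}]'
python3 - <<'E'
from h import *
import pickle
c=capture("wrist");pickle.dump(c,open("wrist5.pkl","wb"));cv2.imwrite("pics/wrist5.png",c['img'])
c=capture("side");pickle.dump(c,open("side5.pkl","wb"));cv2.imwrite("pics/side5.png",cv2.resize(c['img'][120:300,180:420],None,fx=3,fy=3))
E
```

```text
time_s: 3.85
tcp_pos: [0.5012, 0.1525, 0.0252]
ee_rot: [[-0.141, -0.99, 0.001], [-0.99, 0.141, 0.001], [-0.001, -0.0, -1.0]]
wrist_force: [-4.9, 0.7, 2.1]
gripper_width: 0.345
time_s: 4.85
tcp_pos: [0.5022, 0.1529, 0.1765]
ee_rot: [[-0.141, -0.99, 0.004], [-0.99, 0.141, 0.003], [-0.004, -0.004, -1.0]]
wrist_force: [0.5, 0.4, -4.9]
gripper_width: 0.343
```

View pics/wrist5.png

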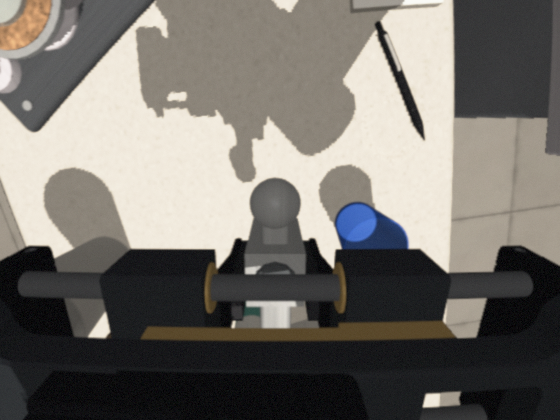

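View pics/side5.png

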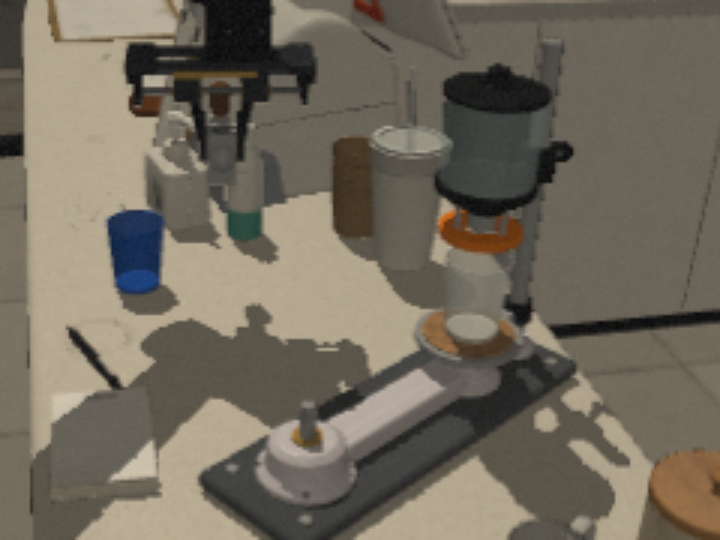

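```bash
python3 -m crank '[{"delta_rot":[0,0,0],"linear":[0.03,-0.006,0],"gripper":0},{"delta_rot":[0,0,0],"linear":[0.05,-0.010,0],"gripper":0},{"delta_rot":[0,0,0],"linear":[0.055,-0.011,0],"gripper":0},{"delta_rot":[0,0,0],"linear":[0.055,-0.011,0],"gripper":0},{"delta_rot":[0,0,0],"linear":[0.055,-0.011,0],"gripper":0},{"delta_rot":[0,0,0],"linear":[0.05,-0.010,0],"gripper":0},{"delta_rot":[0,0,0.07],"linear":[0.033,-0.006,0],"gripper":0},{"delta_rot":[0,0,0],"linear":[0,0,0],"gripper":0},{"delta_rot":[0,0,0],"linear":[0,0,0],"gripper":0}]'
python3 - <<'E'
from h import *
import pickle
for n in("wrist","side","scene"):
    c=capture(n);pickle.dump(c,open(n+"6.pkl","wb"));cv2.imwrite(f"pics/{n}6.png",c['img'])
    if n!="wrist":
        u,v=proj(c,[[.52,-.1835,.12]])[0].astype(int);cv2.imwrite(f"pics/{n}6z.png",cv2.resize(c['img'][max(v-60,0):v+60,u-75:u+75],None,fx=5,fy=5,interpolation=cv2.INTER_CUBIC));print(u,v)
st=r.sense();print(st['tcp_pos'],st['joints'],st['wrist_force'],st['moment'])
E
```

```text
time_s: 6.08
tcp_pos: [0.5184, -0.1812, 0.1725]
ee_rot: [[-0.21, -0.978, -0.004], [-0.978, 0.21, 0.001], [-0.0, 0.004, -1.0]]
wrist_force: [1.0, 0.2, -4.2]
gripper_width: 0.341
282 244
323 197
[ 0.51926619 -0.18061322  0.17394992] [-2.28853670e+00  1.71459922e+01 -1.42836074e+01 -1.44745222e-02
 -5.86387503e+01 -9.70311998e+00] [ 0.06175784 -0.03739986 -3.78823565] [0.02738417 0.08354276 0.00098392]
```

View pics/side6z.png

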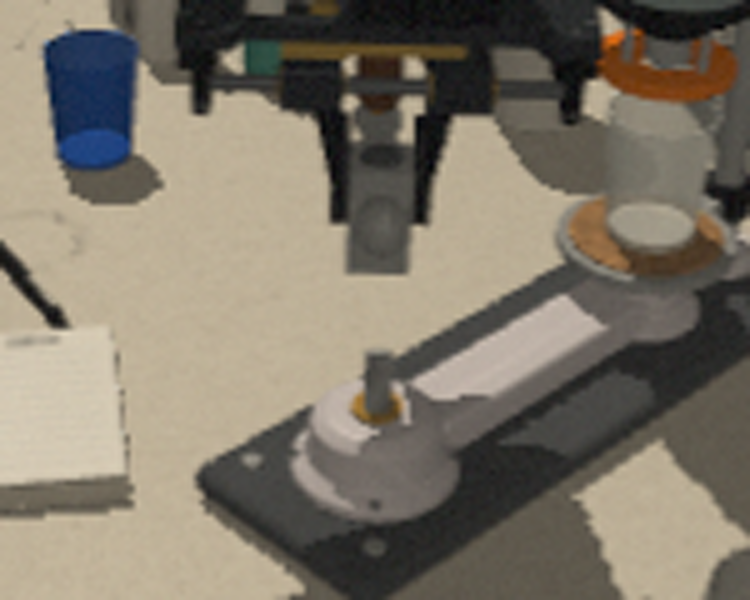

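View pics/scene6z.png

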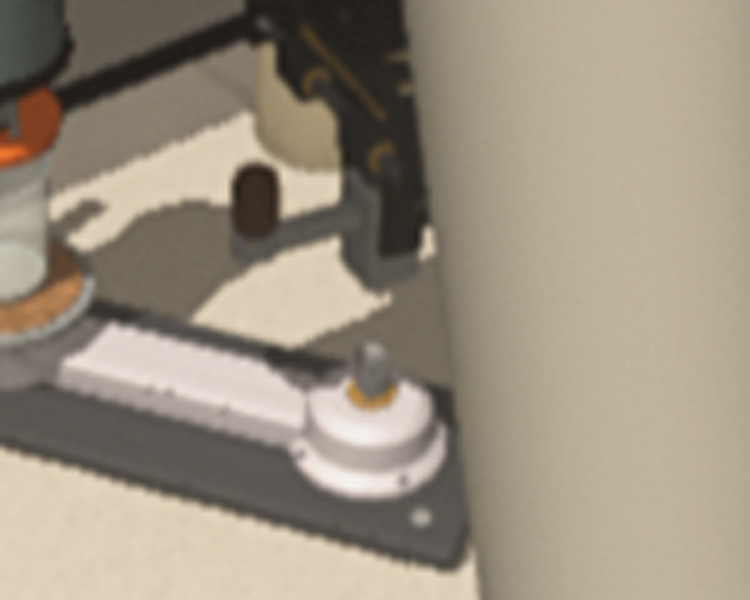

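```bash
python3 -m crank '[{"delta_rot":[0,0,0],"linear":[0.0025,-0.0016,0.02],"gripper":0},{"delta_rot":[0,0,0],"linear":[0,0,0.02],"gripper":0},{"delta_rot":[0,0,0],"linear":[0,0,0.008],"gripper":0},{"delta_rot":[0,0,0],"linear":[0,0,0],"gripper":0},{"delta_rot":[0,0,0],"linear":[0,0,0],"gripper":0}]'
python3 -m crank '[{"delta_rot":[0,0,0],"linear":[0,0,0.003],"gripper":0},{"delta_rot":[0,0,0],"linear":[0,0,0.003],"gripper":0},{"delta_rot":[0,0,0],"linear":[0,0,0.002],"gripper":0},{"delta_rot":[0,0,0],"linear":[0,0,0],"gripper":0}]'
python3 - <<'E'
from h import *
import pickle
for n in("side","scene"):
    c=capture(n);pickle.dump(c,open(n+"7.pkl","wb"))
    u,v=proj(c,[[.52,-.1835,.1]])[0].astype(int);cv2.imwrite(f"pics/{n}7z.png",cv2.resize(c['img'][max(v-40,0):v+40,u-50:u+50],None,fx=7,fy=7,interpolation=cv2.INTER_CUBIC))
st=r.sense();print(st['tcp_pos'],st['wrist_force'],st['moment'])
E
```

```text
time_s: 6.85
tcp_pos: [0.5213, -0.1842, 0.1275]
ee_rot: [[-0.209, -0.978, 0.002], [-0.978, 0.209, -0.0], [0.0, -0.002, -1.0]]
wrist_force: [-0.3, -0.1, -3.3]
gripper_width: 0.339
time_s: 7.35
tcp_pos: [0.5204, -0.1844, 0.1183]
ee_rot: [[-0.209, -0.978, -0.001], [-0.978, 0.209, 0.0], [0.0, 0.001, -1.0]]
wrist_force: [-0.0, 0.8, -4.9]
gripper_width: 0.34
[ 0.5205804  -0.18441442  0.11855679] [-0.50313727  0.22663323 -4.87119472] [ 0.05116077  0.07177971 -0.03231385]
```

View pics/side7z.png

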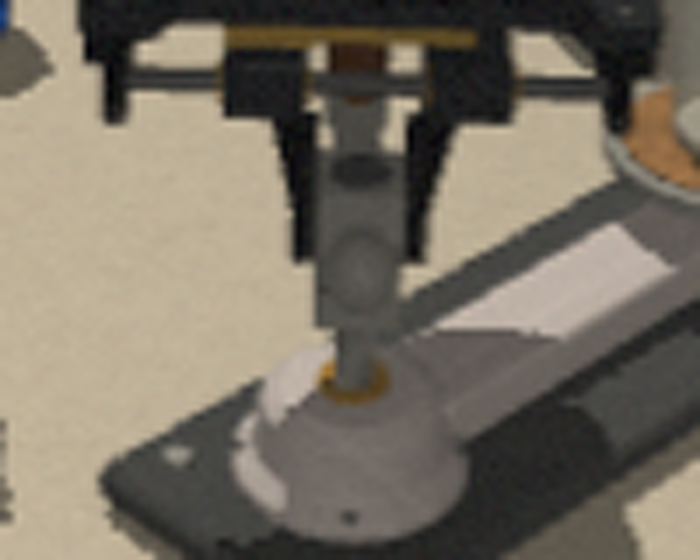

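View pics/scene7z.png

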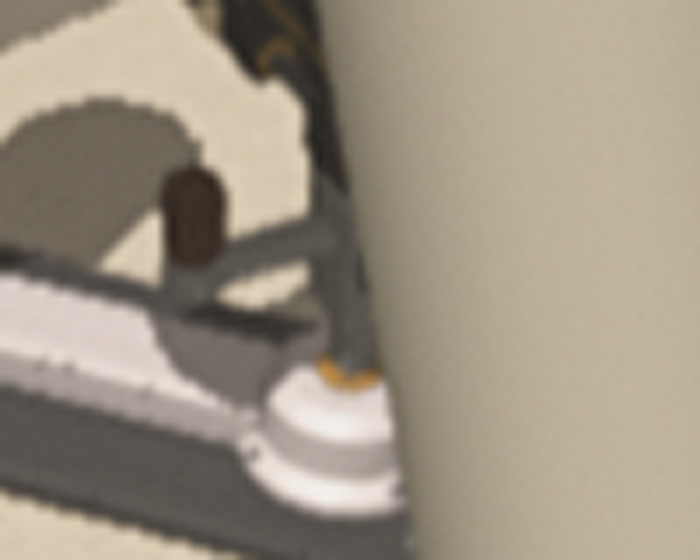

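```bash
python3 - <<'E'
from h import *
import pickle
c=pickle.load(open("side7.pkl","rb"))
o=proj(c,[[.52,-.1835,.1]])[0].astype(int)
def z(X): return np.round((proj(c,X)-(o-[50,40])+.43)*7)
t=np.radians(78);R=np.array([[np.cos(t),-np.sin(t)],[np.sin(t),np.cos(t)]])
p=np.array([.5205,-.1844])
print("hub corners",z([[*(p+R@np.array(q)),.0935+h] for h in(0,.056) for q in((-.015,-.015),(-.015,.015),(.015,.015),(.015,-.015))]))
print("shaft",z([[.5205,-.1844,.062],[.5205,-.1844,.085]]))
print("shaft w",z([[.5203,-.1834,.062],[.5203,-.1834,.085]]))
E
```

```text
hub corners [[402. 327.]
 [317. 325.]
 [317. 276.]
 [400. 278.]
 [409. 193.]
 [321. 191.]
 [321. 145.]
 [406. 146.]]
shaft [[356. 373.]
 [358. 321.]]
shaft w [[355. 371.]
 [357. 319.]]
```

The projected hub and shaft match the side view, so alignment is good. I lower slowly, watching the force.

```bash
for i in 1 2; do python3 -m crank '[{"delta_rot":[0,0,0],"linear":[0,0,0.002],"gripper":0},{"delta_rot":[0,0,0],"linear":[0,0,0.002],"gripper":0}]' | egrep 'pos|force'; done; python3 -m crank '[{"delta_rot":[0,0,0],"linear":[0,0,0],"gripper":0}]' | egrep 'pos|force'
```

```text
tcp_pos: [0.5205, -0.1844, 0.1144]
wrist_force: [-0.2, -0.1, -3.5]
tcp_pos: [0.5205, -0.1843, 0.1104]
wrist_force: [0.2, 0.1, -3.8]
tcp_pos: [0.5204, -0.1843, 0.1103]
wrist_force: [-0.6, 0.0, -3.6]
```

```bash
for i in 1 2 3; do python3 -m crank '[{"delta_rot":[0,0,0],"linear":[0,0,0.0015],"gripper":0},{"delta_rot":[0,0,0],"linear":[0,0,0.001],"gripper":0}]' | egrep 'pos|force'; done
```

```text
tcp_pos: [0.5206, -0.1844, 0.108]
wrist_force: [0.5, 0.7, -4.1]
tcp_pos: [0.5205, -0.1844, 0.1054]
wrist_force: [0.1, 0.1, -3.0]
tcp_pos: [0.5205, -0.1844, 0.1029]
wrist_force: [-0.0, 0.8, -2.9]
```

```bash
for i in 1 2 3; do python3 -m crank '[{"delta_rot":[0,0,0],"linear":[0,0,0.0025],"gripper":0},{"delta_rot":[0,0,0],"linear":[0,0,0.002],"gripper":0}]' | egrep 'pos|force'; done;  python3 -m crank '[{"delta_rot":[0,0,0],"linear":[0,0,0],"gripper":0}]' | egrep 'pos|force'
```

```text
tcp_pos: [0.5204, -0.1843, 0.0983]
wrist_force: [0.2, -0.1, -3.4]
tcp_pos: [0.5205, -0.1844, 0.0938]
wrist_force: [-0.4, 0.1, -4.3]
tcp_pos: [0.5205, -0.1844, 0.0894]
wrist_force: [0.2, -0.1, -4.5]
tcp_pos: [0.5204, -0.1843, 0.0893]
wrist_force: [-0.2, -0.3, -3.5]
```

```bash
for i in 1 2 3; do python3 -m crank '[{"delta_rot":[0,0,0],"linear":[0,0,0.001],"gripper":0},{"delta_rot":[0,0,0],"linear":[0,0,0],"gripper":0}]' | egrep 'pos|force'; done
```

```text
tcp_pos: [0.5205, -0.1844, 0.0885]
wrist_force: [1.0, 0.5, -3.9]
tcp_pos: [0.5205, -0.1844, 0.0875]
wrist_force: [-0.3, 0.4, -3.6]
tcp_pos: [0.5207, -0.1844, 0.0871]
wrist_force: [-1.0, 1.0, 1.6]
```

Contact came at TCP z 0.0871, where full seating was expected (0.087), with about 5 N. I release, rise, and turn the hand so its narrow side faces the tower.

```bash
python3 -m crank '[{"delta_rot":[0,0,0],"linear":[0,0,0],"gripper":45},{"delta_rot":[0,0,0],"linear":[0,0,0],"gripper":60},{"delta_rot":[0,0,0],"linear":[0,0,0],"gripper":60},{"delta_rot":[0,0,0],"linear":[0,0,-0.02],"gripper":60},{"delta_rot":[0,0,0],"linear":[0,0,-0.04],"gripper":60},{"delta_rot":[0,0,0],"linear":[0,0,-0.05],"gripper":60},{"delta_rot":[0,0,0.164],"linear":[0,0,-0.04],"gripper":60},{"delta_rot":[0,0,0.164],"linear":[0,0,-0.02],"gripper":60},{"delta_rot":[0,0,0.164],"linear":[0,0,0],"gripper":60},{"delta_rot":[0,0,0.164],"linear":[0,0,0],"gripper":60}]'
python3 -m crank '[{"delta_rot":[0,0,0.164],"linear":[0,0,0],"gripper":60},{"delta_rot":[0,0,0],"linear":[0,0,0],"gripper":60}]'
python3 - <<'E'
from h import *
import pickle
for n in("wrist","side","scene"):
    c=capture(n);pickle.dump(c,open(n+"8.pkl","wb"));cv2.imwrite(f"pics/{n}8.png",c['img'])
    if n!="wrist":
        u,v=proj(c,[[.52,-.1835,.1]])[0].astype(int);cv2.imwrite(f"pics/{n}8z.png",cv2.resize(c['img'][max(v-40,0):v+40,u-50:u+50],None,fx=7,fy=7,interpolation=cv2.INTER_CUBIC))
st=r.sense();print(st['tcp_pos'],st['wrist_force'],st['moment'],st['joints'])
E
```

```text
time_s: 11.7
tcp_pos: [0.5206, -0.1843, 0.257]
ee_rot: [[-0.766, -0.643, 0.001], [-0.643, 0.766, 0.0], [-0.001, -0.001, -1.0]]
wrist_force: [-0.3, -0.5, -0.3]
gripper_width: 0.602
time_s: 11.95
tcp_pos: [0.5205, -0.1844, 0.2565]
ee_rot: [[-0.857, -0.516, 0.0], [-0.516, 0.857, 0.0], [-0.0, -0.0, -1.0]]
wrist_force: [-0.5, 0.0, 0.8]
gripper_width: 0.595
[ 0.52056171 -0.1843558   0.25655139] [-0.17264146  0.13106585 -0.41059877] [-0.0056852  -0.00290596 -0.02353671] [-2.68089676e+00  1.36260473e+01 -6.71051102e+00  1.11337174e-03
 -6.96588864e+01 -5.62706686e+01]
```

View pics/side8z.png

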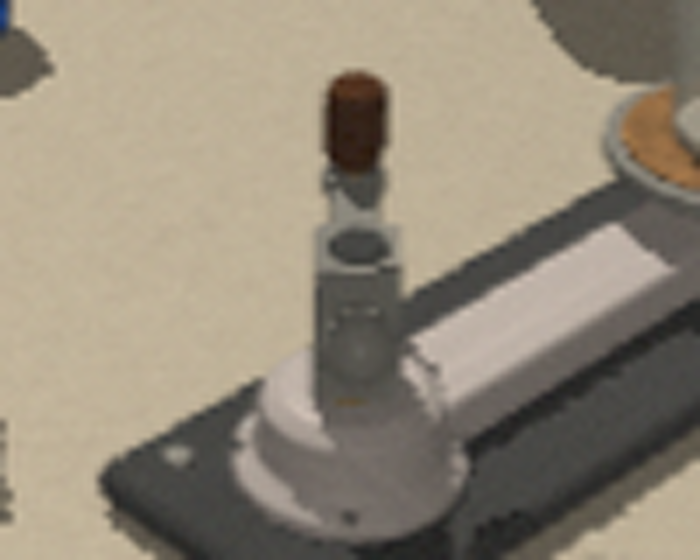

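View pics/wrist8.png

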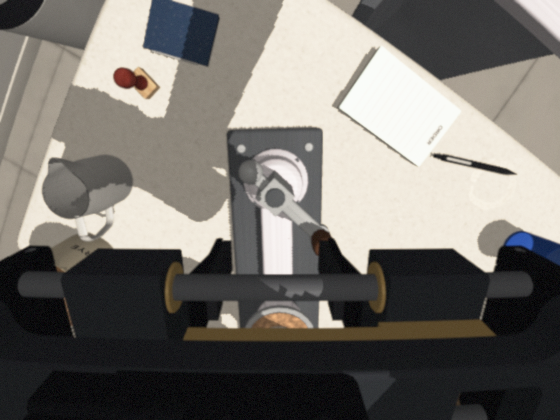

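View pics/scene8.png

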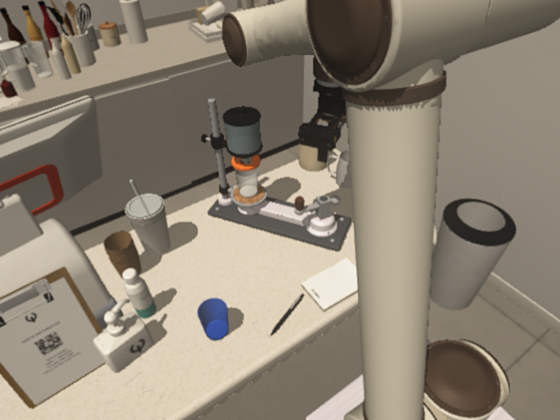

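```bash
python3 - <<'E'
from h import *
import pickle
d=pickle.load(open("side8.pkl","rb"));s=pickle.load(open("scene8.pkl","rb"));w=pickle.load(open("wrist8.pkl","rb"))
o=proj(d,[[.52,-.1835,.1]])[0].astype(int)
f=lambda u,v:((u/7-.43)+o[0]-50,(v/7-.43)+o[1]-40)
print("hub top",tri([ray(d,*f(358,247)),ray(w,276,195.5)]))
print("hubtop wrist@.118",onz(w,276,195.5,.118),"side",onz(d,*f(358,247),.118))
cv2.imwrite("pics/z8.png",np.hstack([cv2.resize(s['img'][180:240,280:360],None,fx=5,fy=5,interpolation=cv2.INTER_CUBIC),cv2.resize(w['img'][170:260,220:340],None,fx=3.33,fy=3.33,interpolation=cv2.INTER_CUBIC)[:300]]))
print("knob",onz(d,*f(356,85),.145), onz(w,320,240,.145))
E
```

```text
hub top (array([ 0.51869404, -0.18420011,  0.11666883]), [np.float64(0.0007212700060712815), np.float64(0.0007212700060714385)])
hubtop wrist@.118 [ 0.51768002 -0.18431286  0.118     ] side [ 0.51896685 -0.1859967   0.118     ]
knob [ 0.5320741 -0.1211022  0.145    ] [ 0.52856851 -0.12651131  0.145     ]
```

View pics/z8.png

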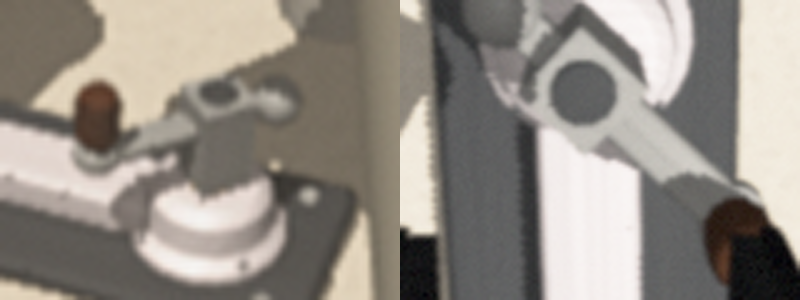

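```bash
python3 - <<'E'
from h import *
import pickle
d=pickle.load(open("side8.pkl","rb"));s=pickle.load(open("scene8.pkl","rb"));w=pickle.load(open("wrist8.pkl","rb"))
o=proj(d,[[.52,-.1835,.1]])[0].astype(int)
f=lambda u,v:((u/7-.43)+o[0]-50,(v/7-.43)+o[1]-40)
k,e=tri([ray(d,*f(356,120)),ray(s,280+98/5-.4,180+115/5-.4)]);print("knob",k,e)
h,e=tri([ray(d,*f(358,247)),ray(s,280+222/5-.4,180+92/5-.4)]);print("hub",h,e)
print(np.degrees(np.arctan2(*(k-h)[:2][::-1])),np.linalg.norm((k-h)[:2]))
# arm edges in wrist crop at z .106
g=lambda u,v:((u-400)/3.33+220-.35,v/3.33+170-.35)
for a,b in(((648,100),(745,180)),((608,148),(690,215))):
    p=onz(w,*g(*a),.106);q=onz(w,*g(*b),.106);print(np.degrees(np.arctan2(*(q-p)[:2][::-1])))
R=r.sense()['ee_rot']
for ph in (76,78,80,82):
    t=np.array([.5205+.07*np.cos(np.radians(ph)),-.1844+.07*np.sin(np.radians(ph)),.113]);print(ph,t,R.T@(t-r.sense()['tcp_pos']))
E
```

```text
knob [ 0.53433976 -0.1157055   0.1268939 ] [np.float64(0.0005780826132973677), np.float64(0.000578082613297388)]
hub [ 0.51933603 -0.18540909  0.11779323] [np.float64(0.00029196640231977944), np.float64(0.0002919664023199444)]
77.85240765323243 0.07130008230963057
81.00058112636017
80.5426991609005
76 [ 0.53743453 -0.1164793   0.113     ] [-0.04945593  0.04945775  0.14355123]
78 [ 0.53505382 -0.11592967  0.113     ] [-0.04769978  0.05115654  0.14355103]
80 [ 0.53265537 -0.11546346  0.113     ] [-0.04588542  0.05279299  0.14355083]
82 [ 0.53024212 -0.11508124  0.113     ] [-0.04401506  0.05436513  0.14355063]
```

```bash
python3 -m crank '[{"delta_rot":[0,0,0],"linear":[-0.024,0.0256,0.01],"gripper":60},{"delta_rot":[0,0,0],"linear":[-0.0237,0.0256,0.02],"gripper":60},{"delta_rot":[0,0,0],"linear":[0,0,0.03],"gripper":60},{"delta_rot":[0,0,0],"linear":[0,0,0.03],"gripper":60},{"delta_rot":[0,0,0],"linear":[0,0,0.025],"gripper":60},{"delta_rot":[0,0,0],"linear":[0,0,0.018],"gripper":60},{"delta_rot":[0,0,0],"linear":[0,0,0.0095],"gripper":60},{"delta_rot":[0,0,0],"linear":[0,0,0],"gripper":60}]'
python3 - <<'E'
from h import *
import pickle
for n in("side","scene"):
    c=capture(n);pickle.dump(c,open(n+"9.pkl","wb"))
    u,v=proj(c,[[.535,-.116,.12]])[0].astype(int);cv2.imwrite(f"pics/{n}9z.png",cv2.resize(c['img'][max(v-40,0):v+40,u-50:u+50],None,fx=7,fy=7,interpolation=cv2.INTER_CUBIC))
E
```

```text
time_s: 13.1
tcp_pos: [0.535, -0.116, 0.1137]
ee_rot: [[-0.857, -0.515, -0.001], [-0.515, 0.857, -0.0], [0.001, 0.0, -1.0]]
wrist_force: [0.6, -0.1, -0.7]
gripper_width: 0.6
```

View pics/side9z.png

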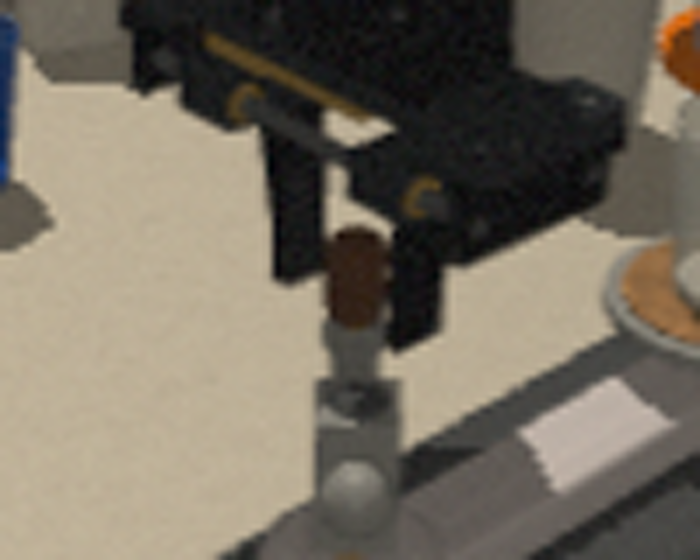

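View pics/scene9z.png

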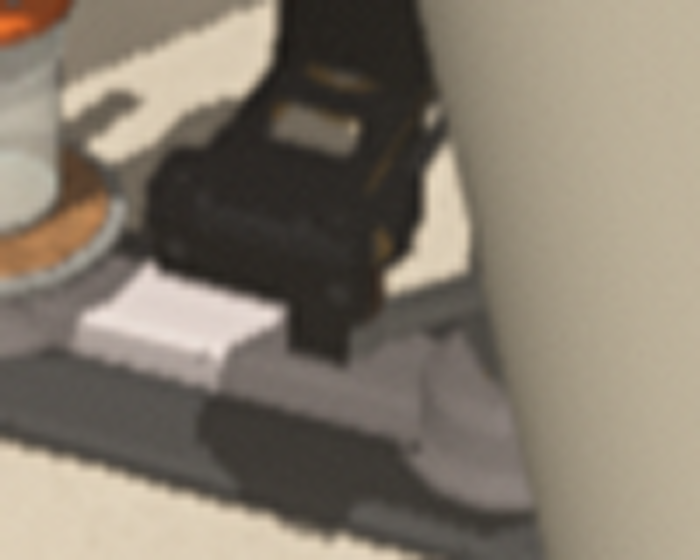

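The knob stands between the fingers, so I close on it.

```bash
python3 -m crank '[{"delta_rot":[0,0,0],"linear":[0,0,0],"gripper":35},{"delta_rot":[0,0,0],"linear":[0,0,0],"gripper":25},{"delta_rot":[0,0,0],"linear":[0,0,0],"gripper":10},{"delta_rot":[0,0,0],"linear":[0,0,0],"gripper":10},{"delta_rot":[0,0,0],"linear":[0,0,0],"gripper":10}]'
python3 - <<'E'
from h import *
st=r.sense();print(st['tcp_pos'],st['wrist_force'],st['moment'])
R=st['ee_rot'];p=st['tcp_pos'][:2]-[.5205,-.1844];print(np.linalg.norm(p),np.degrees(np.arctan2(p[1],p[0])))
X,Y=R[:2,0],R[:2,1];L=[]
for k in range(24):
    a,b=np.radians(78-15*k),np.radians(63-15*k)
    w=.07*np.array([np.cos(b)-np.cos(a),np.sin(b)-np.sin(a)]);L.append((round(w@X,4),round(w@Y,4)))
print(L)
c=capture("side");u,v=proj(c,[[.708,-.07,.16]])[0].astype(int);cv2.imwrite("pics/side10z.png",cv2.resize(c['img'][v-45:v+45,u-55:u+55],None,fx=6.6,fy=6.6,interpolation=cv2.INTER_CUBIC));print(u,v)
E
```

```text
time_s: 13.82
tcp_pos: [0.5352, -0.1159, 0.1141]
ee_rot: [[-0.858, -0.514, 0.0], [-0.514, 0.858, -0.0], [-0.0, -0.0, -1.0]]
wrist_force: [-0.5, -0.4, 0.9]
gripper_width: 0.265
[ 0.53517407 -0.1159444   0.11409937] [-0.45686823 -0.44399535  0.90398029] [0.02836867 0.02797324 0.0388101 ]
0.07001069183296553 77.9012313766954
[(np.float64(-0.0116), np.float64(-0.0141)), (np.float64(-0.0076), np.float64(-0.0166)), (np.float64(-0.003), np.float64(-0.018)), (np.float64(0.0017), np.float64(-0.0182)), (np.float64(0.0064), np.float64(-0.0171)), (np.float64(0.0106), np.float64(-0.0149)), (np.float64(0.0141), np.float64(-0.0116)), (np.float64(0.0166), np.float64(-0.0076)), (np.float64(0.018), np.float64(-0.003)), (np.float64(0.0182), np.float64(0.0017)), (np.float64(0.0171), np.float64(0.0064)), (np.float64(0.0149), np.float64(0.0106)), (np.float64(0.0116), np.float64(0.0141)), (np.float64(0.0076), np.float64(0.0166)), (np.float64(0.003), np.float64(0.018)), (np.float64(-0.0017), np.float64(0.0182)), (np.float64(-0.0064), np.float64(0.0171)), (np.float64(-0.0106), np.float64(0.0149)), (np.float64(-0.0141), np.float64(0.0116)), (np.float64(-0.0166), np.float64(0.0076)), (np.float64(-0.018), np.float64(0.003)), (np.float64(-0.0182), np.float64(-0.0017)), (np.float64(-0.0171), np.float64(-0.0064)), (np.float64(-0.0149), np.float64(-0.0106))]
340 203
```

View pics/side10z.png

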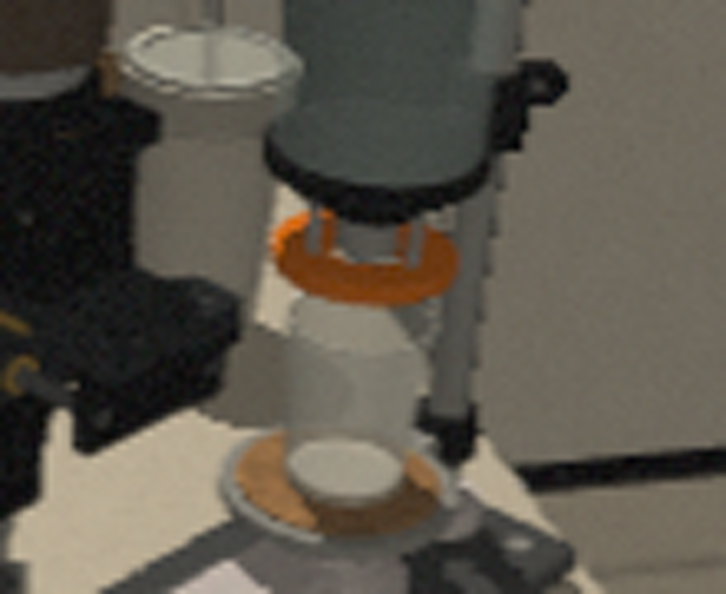

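```bash
python3 -m crank '[{"delta_rot":[0,0,0],"linear":[-0.0116,-0.0141,0],"gripper":10},{"delta_rot":[0,0,0],"linear":[-0.0076,-0.0166,0],"gripper":10},{"delta_rot":[0,0,0],"linear":[-0.003,-0.018,0],"gripper":10}]'
python3 - <<'E'
from h import *
st=r.sense();p=st['tcp_pos'][:2]-[.5205,-.1844];print(np.linalg.norm(p),np.degrees(np.arctan2(p[1],p[0])),st['moment'],st['wrist_force'])
E
python3 -m crank '[{"delta_rot":[0,0,0],"linear":[0.0017,-0.0182,0],"gripper":10},{"delta_rot":[0,0,0],"linear":[0.0064,-0.0171,0],"gripper":10},{"delta_rot":[0,0,0],"linear":[0.0106,-0.0149,0],"gripper":10}]'
python3 - <<'E'
from h import *
st=r.sense();p=st['tcp_pos'][:2]-[.5205,-.1844];print(np.linalg.norm(p),np.degrees(np.arctan2(p[1],p[0])),st['moment'],st['wrist_force'])
E
```

```text
time_s: 14.25
tcp_pos: [0.5799, -0.1458, 0.1142]
ee_rot: [[-0.857, -0.515, 0.0], [-0.515, 0.857, 0.001], [-0.001, 0.0, -1.0]]
wrist_force: [-0.7, 1.3, 1.4]
gripper_width: 0.265
0.07086963157242447 33.01121889599669 [0.48253819 0.45717203 0.00634896] [-0.65945027  1.29584562  1.42025911]
time_s: 14.62
tcp_pos: [0.589, -0.2001, 0.1141]
ee_rot: [[-0.858, -0.514, 0.0], [-0.514, 0.858, 0.0], [-0.0, -0.0, -1.0]]
wrist_force: [-1.5, 2.6, 0.8]
gripper_width: 0.266
0.07027819008402794 -12.91234769685421 [ 0.66097887  0.21555105 -0.01982943] [-1.50204994  2.60796737  0.79235304]
```

```bash
python3 -m crank '[{"delta_rot":[0,0,0],"linear":[0.0141,-0.0116,0],"gripper":10},{"delta_rot":[0,0,0],"linear":[0.0166,-0.0076,0],"gripper":10},{"delta_rot":[0,0,0],"linear":[0.018,-0.003,0],"gripper":10},{"delta_rot":[0,0,0],"linear":[0.0182,0.0017,0],"gripper":10},{"delta_rot":[0,0,0],"linear":[0.0171,0.0064,0],"gripper":10},{"delta_rot":[0,0,0],"linear":[0.0149,0.0106,0],"gripper":10},{"delta_rot":[0,0,0],"linear":[0.0116,0.0141,0],"gripper":10},{"delta_rot":[0,0,0],"linear":[0.0076,0.0166,0],"gripper":10},{"delta_rot":[0,0,0],"linear":[0.003,0.018,0],"gripper":10},{"delta_rot":[0,0,0],"linear":[-0.0017,0.0182,0],"gripper":10}]'
python3 - <<'E'
from h import *
st=r.sense();p=st['tcp_pos'][:2]-[.5205,-.1844];print(np.linalg.norm(p),np.degrees(np.arctan2(p[1],p[0])),st['moment'],st['wrist_force'])
E
python3 -m crank '[{"delta_rot":[0,0,0],"linear":[-0.0064,0.0171,0],"gripper":10},{"delta_rot":[0,0,0],"linear":[-0.0106,0.0149,0],"gripper":10},{"delta_rot":[0,0,0],"linear":[-0.0141,0.0116,0],"gripper":10},{"delta_rot":[0,0,0],"linear":[-0.0166,0.0076,0],"gripper":10},{"delta_rot":[0,0,0],"linear":[-0.018,0.003,0],"gripper":10},{"delta_rot":[0,0,0],"linear":[-0.0182,-0.0017,0],"gripper":10},{"delta_rot":[0,0,0],"linear":[-0.0171,-0.0064,0],"gripper":10},{"delta_rot":[0,0,0],"linear":[-0.0149,-0.0106,0],"gripper":10}]'
python3 - <<'E'
from h import *
import pickle
st=r.sense();p=st['tcp_pos'][:2]-[.5205,-.1844];print(np.linalg.norm(p),np.degrees(np.arctan2(p[1],p[0])),st['moment'],st['wrist_force'])
s0=pickle.load(open("scene0.pkl","rb"));d0=pickle.load(open("side0.pkl","rb"))
T=[]
for n,c0 in(("side",d0),("scene",s0)):
    c=capture(n);pickle.dump(c,open(n+"11.pkl","wb"));u,v=proj(c,[[.708,-.07,.16]])[0].astype(int)
    for q in(c0,c):T.append(cv2.resize(q['img'][v-45:v+30,u-40:u+35],None,fx=4,fy=4,interpolation=cv2.INTER_CUBIC))
cv2.imwrite("pics/t11.png",np.vstack([np.hstack(T[:2]),np.hstack(T[2:])]))
E
```

```text
time_s: 15.88
tcp_pos: [0.4546, -0.2059, 0.1143]
ee_rot: [[-0.858, -0.514, 0.004], [-0.514, 0.858, -0.001], [-0.003, -0.003, -1.0]]
wrist_force: [7.5, 0.6, -6.7]
gripper_width: 0.271
0.06931025553883753 -161.89280149611298 [ 0.10073764 -2.07524015  0.01053518] [ 7.54617177  0.62908111 -6.70181137]
time_s: 16.88
tcp_pos: [0.536, -0.1149, 0.114]
ee_rot: [[-0.858, -0.514, -0.001], [-0.514, 0.858, 0.001], [0.001, 0.001, -1.0]]
wrist_force: [-2.7, -1.3, -0.1]
gripper_width: 0.264
0.0712241428881192 77.43725932471003 [-0.33923373  0.63673521  0.04515817] [-2.68904641 -1.27519965 -0.07338591]
```

View pics/t11.png

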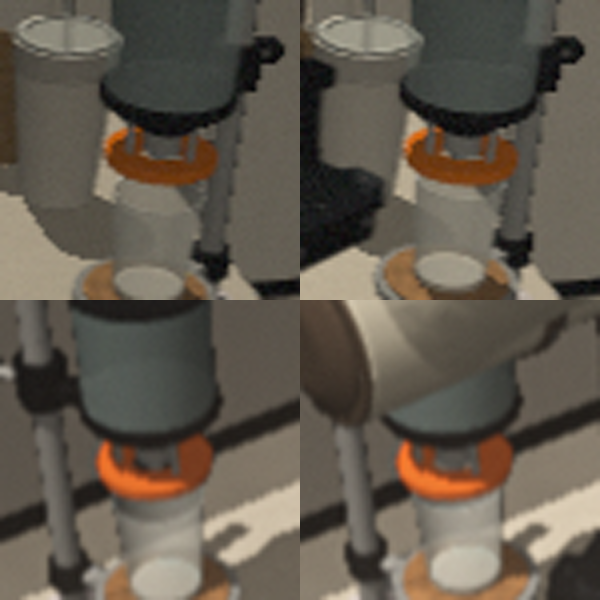

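```bash
cat >> h.py <<'E'
import pickle
def low_edge(c):
    """subpixel lower edge of the orange ring, centre columns; returns (u,v) list mean"""
    u0,v0=proj(c,[[.708,-.07,.18]])[0]
    u0=int(round(u0));a=c['img'].astype(float);m=np.clip(a[:,:,2]-a[:,:,0],0,None)
    sub=m[int(v0)-40:int(v0)+30,u0-40:u0+40];ok=sub>90
    ys,xs=np.nonzero(ok);xc=xs.mean();cols=range(int(xc)-8,int(xc)+9);E=[]
    for x in cols:
        col=sub[:,x];yb=np.nonzero(col>90)[0].max();pk=col[max(yb-3,0):yb+1].max();lo=np.median(col[yb+4:yb+9]);h=(pk+lo)/2
        y=yb-2
        while col[y]>h:y+=1
        E.append(y-1+(col[y-1]-h)/(col[y-1]-col[y]))
    return xc+u0-40, np.mean(E)+int(v0)-40
def rise(c,c0):
    u,v=low_edge(c);u0,v0=low_edge(c0)
    g=proj(c,[[.708,-.07,.18],[.708,-.07,.19]]);k=(g[0]-g[1])[1]/10
    return u,v,v0,(v0-v)/k
E
python3 - <<'E'
from h import *
for n in("side","scene"):
    c0=pickle.load(open(n+"0.pkl","rb"))
    for m in("5","8","11"):
        try:print(n,m,rise(pickle.load(open(n+m+".pkl","rb")),c0))
        except Exception as e:print(n,m,repr(e))
# geometry: ring bottom & glass rim from first images
s=pickle.load(open("scene0.pkl","rb"));d=pickle.load(open("side0.pkl","rb"))
T=[]
for c in(d,s):
    u,v=proj(c,[[.708,-.07,.16]])[0].astype(int);print(u,v)
    T.append(cv2.resize(c['img'][v-35:v+40,u-25:u+25],None,fx=8,fy=8,interpolation=cv2.INTER_CUBIC))
cv2.imwrite("pics/t0.png",np.hstack(T))
E
```

```text
side 5 (np.float64(338.44943820224717), np.float64(203.12917030998443), np.float64(200.60110811955968), np.float64(-7.720346918153513))
side 8 (np.float64(338.72727272727275), np.float64(203.1388041312347), np.float64(200.60110811955968), np.float64(-7.749767255390989))
side 11 (np.float64(338.46280991735534), np.float64(203.1567679108179), np.float64(200.60110811955968), np.float64(-7.804626115615559))
scene 5 FileNotFoundError(2, 'No such file or directory')
scene 8 (np.float64(244.3857142857143), np.float64(nan), np.float64(168.9670772087489), np.float64(nan))
scene 11 (np.float64(244.01401869158877), np.float64(nan), np.float64(168.9670772087489), np.float64(nan))
340 203
247 166
  return _methods._mean(a, axis=axis, dtype=dtype,
  ret = ret.dtype.type(ret / rcount)
```

View pics/t0.png

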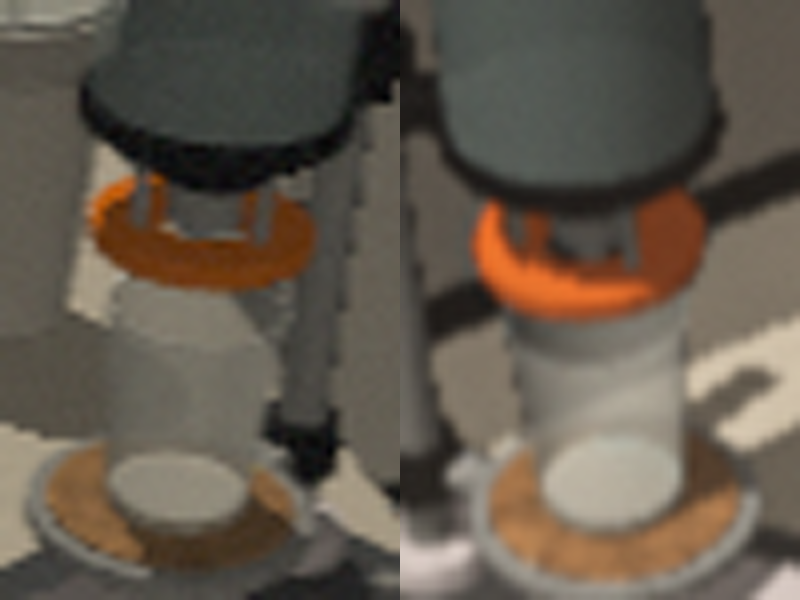

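```bash
python3 -m crank '[{"delta_rot":[0,0,0],"linear":[-0.0116,-0.0141,0],"gripper":10},{"delta_rot":[0,0,0],"linear":[-0.0076,-0.0166,0],"gripper":10},{"delta_rot":[0,0,0],"linear":[-0.003,-0.018,0],"gripper":10},{"delta_rot":[0,0,0],"linear":[0.0017,-0.0182,0],"gripper":10},{"delta_rot":[0,0,0],"linear":[0.0064,-0.0171,0],"gripper":10},{"delta_rot":[0,0,0],"linear":[0.0106,-0.0149,0],"gripper":10}]'
cat > m.py <<'E'
from h import *
import sys
st=r.sense();p=st['tcp_pos'][:2]-[.5211,-.1844];print(st['time_s'],np.linalg.norm(p),np.degrees(np.arctan2(p[1],p[0])),np.round(st['wrist_force'],1))
T=[]
for n in("side","scene"):
    c=capture(n);pickle.dump(c,open(n+sys.argv[1]+".pkl","wb"));u,v=proj(c,[[.708,-.07,.16]])[0].astype(int)
    c0=pickle.load(open(n+"8.pkl","rb"))
    if n=="side":print(n,rise(c,c0))
    for q in(c0,c):T.append(cv2.resize(q['img'][v-45:v+30,u-40:u+35],None,fx=4,fy=4,interpolation=cv2.INTER_CUBIC))
cv2.imwrite(f"pics/t{sys.argv[1]}.png",np.vstack([np.hstack(T[:2]),np.hstack(T[2:])]))
E
python3 m.py 12
```

```text
time_s: 17.73
tcp_pos: [0.589, -0.2, 0.114]
ee_rot: [[-0.858, -0.514, 0.0], [-0.514, 0.858, 0.0], [-0.0, -0.0, -1.0]]
wrist_force: [0.6, 1.5, -0.4]
gripper_width: 0.266
17.725 0.06970771270778442 -12.971631793525267 [ 0.6  1.5 -0.4]Traceback (most recent call last):
  File "m.py", line 8, in <module>
    if n=="side":print(n,rise(c,c0))
                         ~~~~^^^^^^
  File "h.py", line 31, in rise
    u,v=low_edge(c);u0,v0=low_edge(c0)
        ~~~~~~~~^^^
  File "h.py", line 25, in low_edge
    col=sub[:,x];yb=np.nonzero(col>90)[0].max();pk=col[max(yb-3,0):yb+1].max();lo=np.median(col[yb+4:yb+9]);h=(pk+lo)/2
                    ~~~~~~~~~~~~~~~~~~~~~~~~~^^
    return umr_maximum(a, axis, None, out, keepdims, initial, where)
ValueError: zero-size array to reduction operation maximum which has no identity
```

```bash
python3 - <<'E'
t=open('h.py').read();i=t.index('def low_edge');j=t.index('def rise')
t=t[:i]+'''def low_edge(c):
    """orange ring by hue: largest component near the ring; subpixel lower edge of its centre columns"""
    u0,v0=proj(c,[[.708,-.07,.19]])[0];u0,v0=int(u0),int(v0);x0,y0=u0-32,v0-25
    hsv=cv2.cvtColor(c['img'][y0:y0+50,x0:x0+64],cv2.COLOR_BGR2HSV)
    m=((hsv[:,:,0]<14)&(hsv[:,:,1]>185)&(hsv[:,:,2]>80)).astype(np.uint8)
    n,l,s,_=cv2.connectedComponentsWithStats(m);k=1+np.argmax(s[1:,4]);ys,xs=np.nonzero(l==k)
    xc=(xs.min()+xs.max())/2;S=hsv[:,:,1].astype(float);E=[]
    for x in range(int(xc)-8,int(xc)+9):
        yy=ys[xs==x]
        if not len(yy):continue
        yb=yy.max();col=S[:,x];pk=np.median(col[yb-3:yb]);lo=np.median(col[yb+3:yb+6]);h=(pk+lo)/2;y=yb-1
        while col[y]>h and y<48:y+=1
        E.append(y-1+(col[y-1]-h)/(col[y-1]-col[y]))
    return xc+x0,np.median(E)+y0,s[k,4]
'''+'''def rise(c,c0):
    u,v,a=low_edge(c);u0,v0,_=low_edge(c0)
    g=proj(c,[[.708,-.07,.18],[.708,-.07,.19]]);k=(g[0]-g[1])[1]/10
    return np.round([u,v,v0,a,k,(v0-v)/k],2)
'''
open('h.py','w').write(t)
m=open('m.py').read().replace('if n=="side":print','print');open('m.py','w').write(m)
E
python3 - <<'E'
from h import *
for n in("side","scene"):
    c0=pickle.load(open(n+"8.pkl","rb"))
    for m in("0","5","6","7","8","9","11"):
        try:print(n,m,rise(pickle.load(open(n+m+".pkl","rb")),c0))
        except Exception as e:print(n,m,repr(e))
E
python3 m.py 12
```

```text
side 0 [ 3.3950e+02  2.0356e+02  2.0353e+02  1.4300e+02  3.3000e-01 -7.0000e-02]
side 5 [ 3.3950e+02  2.0356e+02  2.0353e+02  1.5000e+02  3.3000e-01 -8.0000e-02]
side 6 [3.3950e+02 2.0353e+02 2.0353e+02 1.5400e+02 3.3000e-01 0.0000e+00]
side 7 [ 3.3950e+02  2.0357e+02  2.0353e+02  1.5400e+02  3.3000e-01 -1.0000e-01]
side 8 [3.3950e+02 2.0353e+02 2.0353e+02 1.5500e+02 3.3000e-01 0.0000e+00]
side 9 [ 3.4000e+02  2.0359e+02  2.0353e+02  1.5400e+02  3.3000e-01 -1.8000e-01]
side 11 [ 3.3950e+02  2.0358e+02  2.0353e+02  1.4600e+02  3.3000e-01 -1.2000e-01]
scene 0 [ 2.4450e+02  1.7036e+02  1.7034e+02  1.8800e+02  3.1000e-01 -8.0000e-02]
scene 5 FileNotFoundError(2, 'No such file or directory')
scene 6 [ 2.4450e+02  1.7035e+02  1.7034e+02  1.9000e+02  3.1000e-01 -5.0000e-02]
scene 7 [2.4450e+02 1.7032e+02 1.7034e+02 1.8300e+02 3.1000e-01 4.0000e-02]
scene 8 [244.5  170.34 170.34 183.     0.31   0.  ]
scene 9 [244.5  170.34 170.34 191.     0.31   0.  ]
scene 11 [ 2.4500e+02  1.7036e+02  1.7034e+02  1.9000e+02  3.1000e-01 -8.0000e-02]
17.775 0.06964062463051011 -14.711758582885505 [ 0.7 -0.1  1.1]
side [ 3.4600e+02  2.0366e+02  2.0353e+02  7.7000e+01  3.3000e-01 -3.7000e-01]
scene [244.5  170.24 170.34 186.     0.31   0.32]
```

```bash
ls pics/t12.png
```

```text
pics/t12.png
```

View pics/t12.png

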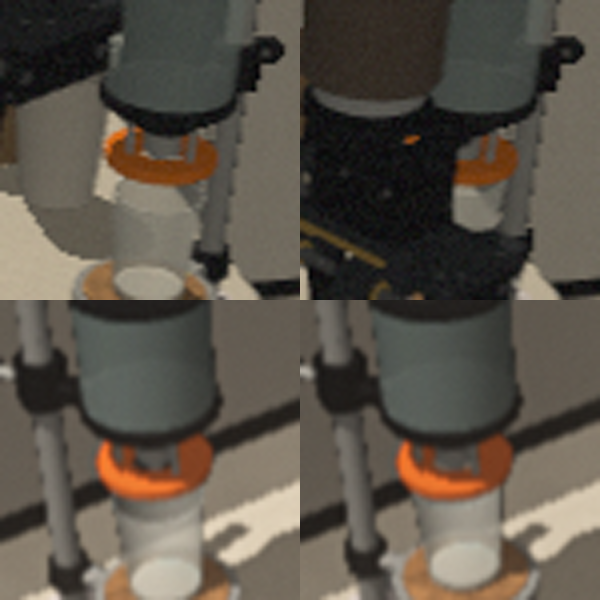

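```bash
python3 -m crank '[{"delta_rot":[0,0,0],"linear":[0.0141,-0.0116,0],"gripper":10},{"delta_rot":[0,0,0],"linear":[0.0166,-0.0076,0],"gripper":10},{"delta_rot":[0,0,0],"linear":[0.018,-0.003,0],"gripper":10},{"delta_rot":[0,0,0],"linear":[0.0182,0.0017,0],"gripper":10},{"delta_rot":[0,0,0],"linear":[0.0171,0.0064,0],"gripper":10},{"delta_rot":[0,0,0],"linear":[0.0149,0.0106,0],"gripper":10}]' | grep force
python3 m.py 13
python3 -m crank '[{"delta_rot":[0,0,0],"linear":[0.0116,0.0141,0],"gripper":10},{"delta_rot":[0,0,0],"linear":[0.0076,0.0166,0],"gripper":10},{"delta_rot":[0,0,0],"linear":[0.003,0.018,0],"gripper":10},{"delta_rot":[0,0,0],"linear":[-0.0017,0.0182,0],"gripper":10},{"delta_rot":[0,0,0],"linear":[-0.0064,0.0171,0],"gripper":10},{"delta_rot":[0,0,0],"linear":[-0.0106,0.0149,0],"gripper":10}]' | grep force
python3 m.py 14
```

```text
wrist_force: [4.1, 8.0, -4.4]
18.625 0.06987466655344789 -103.62438341711783 [ 4.1  8.  -4.4]
side [ 3.3950e+02  2.0358e+02  2.0353e+02  1.4700e+02  3.3000e-01 -1.3000e-01]
scene [244.5  170.13 170.34 171.     0.31   0.66]
wrist_force: [5.3, -3.2, -5.9]
19.475 0.07033898333418588 168.1273902237455 [ 5.3 -3.2 -5.9]
side [3.3950e+02 2.0353e+02 2.0353e+02 1.5900e+02 3.3000e-01 3.0000e-02]
scene [243.   170.14 170.34 145.     0.31   0.62]
```

View pics/t14.png

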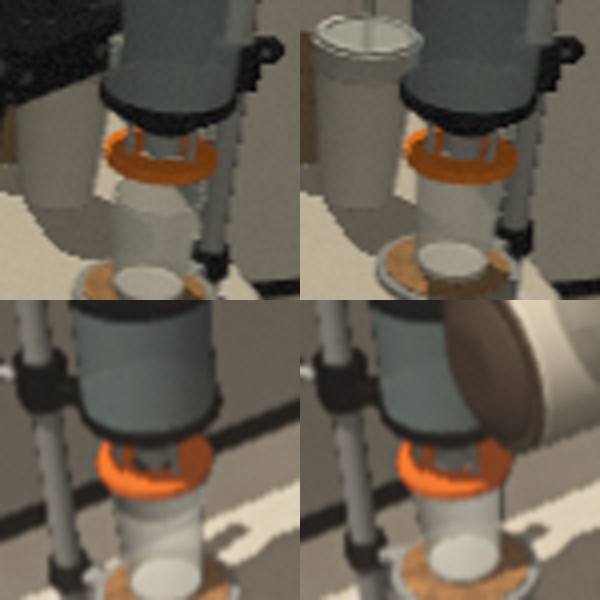

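```bash
python3 -m crank '[{"delta_rot":[0,0,0],"linear":[-0.0141,0.0116,0],"gripper":10},{"delta_rot":[0,0,0],"linear":[-0.0166,0.0076,0],"gripper":10},{"delta_rot":[0,0,0],"linear":[-0.018,0.003,0],"gripper":10},{"delta_rot":[0,0,0],"linear":[-0.0182,-0.0017,0],"gripper":10},{"delta_rot":[0,0,0],"linear":[-0.0171,-0.0064,0],"gripper":10},{"delta_rot":[0,0,0],"linear":[-0.0149,-0.0106,0],"gripper":10}]' | egrep 'force|pos'
python3 m.py 15
python3 -m crank '[{"delta_rot":[0,0,0],"linear":[-0.0116,-0.0141,0],"gripper":10},{"delta_rot":[0,0,0],"linear":[-0.0076,-0.0166,0],"gripper":10},{"delta_rot":[0,0,0],"linear":[-0.003,-0.018,0],"gripper":10},{"delta_rot":[0,0,0],"linear":[0.0017,-0.0182,0],"gripper":10}]' | egrep 'force|pos'
python3 m.py 16
```

```text
tcp_pos: [0.536, -0.1148, 0.1139]
wrist_force: [-1.4, -1.6, 0.7]
20.325 0.07114835403523503 77.87401443082945 [-1.4 -1.6  0.7]
side [ 3.4000e+02  2.0359e+02  2.0353e+02  1.5800e+02  3.3000e-01 -1.6000e-01]
scene [245.   170.17 170.34 196.     0.31   0.53]
tcp_pos: [0.5878, -0.1626, 0.114]
wrist_force: [-0.9, 1.5, 0.7]
20.925 0.07021869192691987 18.102265729915672 [-0.9  1.5  0.7]
side [3.4250e+02 2.0336e+02 2.0353e+02 1.1600e+02 3.3000e-01 5.5000e-01]
scene [245.   169.76 170.34 190.     0.31   1.86]
```

View pics/t16.png

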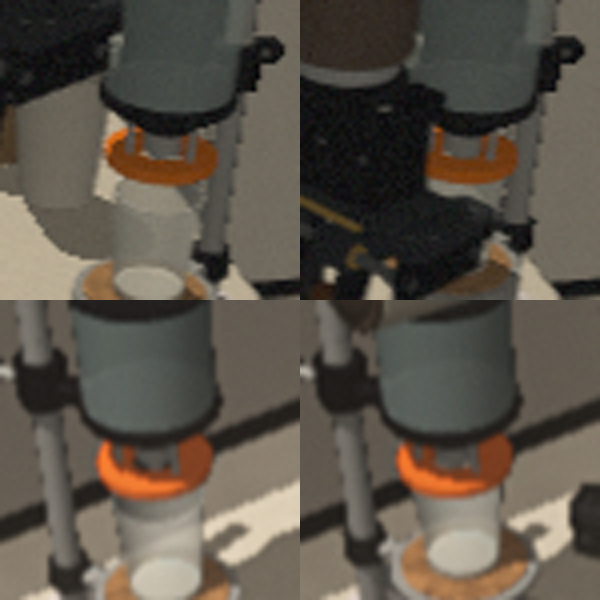

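```bash
python3 -m crank '[{"delta_rot":[0,0,0],"linear":[0.0064,-0.0171,0],"gripper":10},{"delta_rot":[0,0,0],"linear":[0.0106,-0.0149,0],"gripper":10},{"delta_rot":[0,0,0],"linear":[0.0141,-0.0116,0],"gripper":10},{"delta_rot":[0,0,0],"linear":[0.0166,-0.0076,0],"gripper":10}]' | egrep 'force|pos'
python3 m.py 17
python3 -m crank '[{"delta_rot":[0,0,0],"linear":[0.018,-0.003,0],"gripper":10},{"delta_rot":[0,0,0],"linear":[0.0182,0.0017,0],"gripper":10},{"delta_rot":[0,0,0],"linear":[0.0171,0.0064,0],"gripper":10},{"delta_rot":[0,0,0],"linear":[0,0,0],"gripper":10}]' | egrep 'force|pos'
python3 m.py 18
```

```text
tcp_pos: [0.5714, -0.2323, 0.1138]
wrist_force: [-1.4, 3.4, 0.2]
21.525 0.0694286336257663 -43.62703875587013 [-1.4  3.4  0.2]
side [3.4550e+02 2.0264e+02 2.0353e+02 7.3000e+01 3.3000e-01 2.7300e+00]
scene [244.5  169.19 170.34 160.     0.31   3.69]
tcp_pos: [0.5217, -0.2539, 0.1137]
wrist_force: [0.3, 3.5, -1.8]
22.125 0.06947094832821267 -89.49484674102844 [ 0.3  3.5 -1.8]
side [3.4000e+02 2.0203e+02 2.0353e+02 1.5000e+02 3.3000e-01 4.6100e+00]
scene [244.5  168.59 170.34 168.     0.31   5.61]
```

View pics/t18.png

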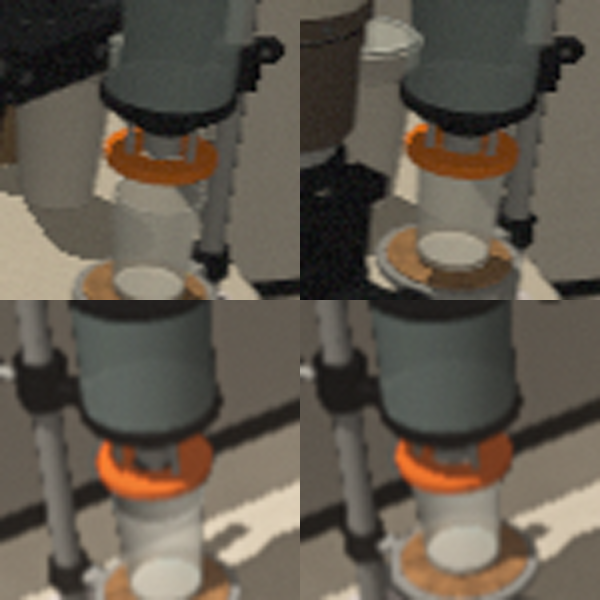

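```bash
python3 -m crank '[{"delta_rot":[0,0,0],"linear":[0.0149,0.0106,0],"gripper":10},{"delta_rot":[0,0,0],"linear":[0.0116,0.0141,0],"gripper":10},{"delta_rot":[0,0,0],"linear":[0.0025,0.0055,0],"gripper":10},{"delta_rot":[0,0,0],"linear":[0,0,0],"gripper":10},{"delta_rot":[0,0,0],"linear":[0,0,0],"gripper":10}]' | egrep 'force|pos'
python3 m.py 19
```

```text
tcp_pos: [0.4845, -0.2433, 0.114]
wrist_force: [2.0, 1.8, -2.7]
22.85 0.06939006894047064 -121.86269529274301 [ 2.   1.8 -2.7]
side [3.4000e+02 2.0163e+02 2.0353e+02 1.5300e+02 3.3000e-01 5.8000e+00]
scene [245.   168.35 170.34 172.     0.31   6.38]
```

View pics/t19.png

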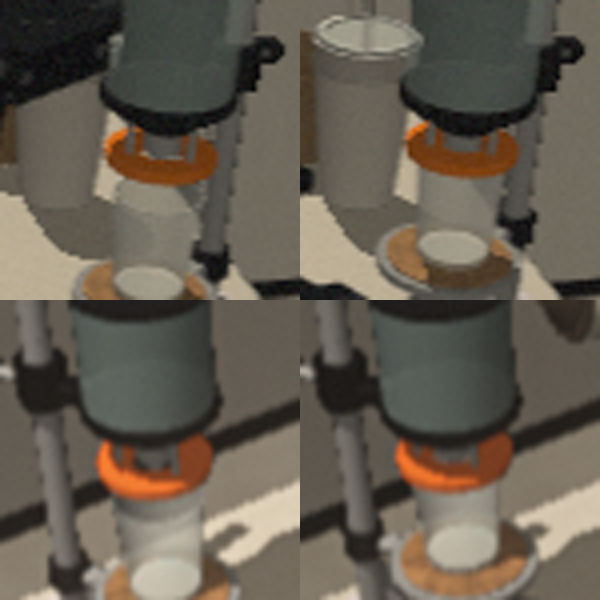

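Both views agree on about 5.8 mm. I release the knob and rise straight up.

```bash
python3 -m crank '[{"delta_rot":[0,0,0],"linear":[0,0,0],"gripper":40},{"delta_rot":[0,0,0],"linear":[0,0,0],"gripper":60},{"delta_rot":[0,0,0],"linear":[0,0,0],"gripper":60},{"delta_rot":[0,0,0],"linear":[0,0,-0.015],"gripper":60},{"delta_rot":[0,0,0],"linear":[0,0,-0.035],"gripper":60},{"delta_rot":[0,0,0],"linear":[0,0,-0.05],"gripper":60},{"delta_rot":[0,0,0],"linear":[0.02,0,-0.04],"gripper":60},{"delta_rot":[0,0,0],"linear":[0.03,0,-0.02],"gripper":60},{"delta_rot":[0,0,0],"linear":[0.01,0,0],"gripper":60},{"delta_rot":[0,0,0],"linear":[0,0,0],"gripper":60}]'
python3 m.py 20
python3 - <<'E'
from h import *
c=pickle.load(open("side20.pkl","rb"));cv2.imwrite("pics/side20.png",cv2.resize(c['img'][120:320,200:440],None,fx=3,fy=3))
w=capture("wrist");cv2.imwrite("pics/wrist20.png",w['img'])
E
```

```text
time_s: 24.2
tcp_pos: [0.4316, -0.2741, 0.2739]
ee_rot: [[-0.858, -0.513, -0.0], [-0.513, 0.858, 0.0], [-0.0, 0.0, -1.0]]
wrist_force: [-0.3, 0.4, -0.2]
gripper_width: 0.598
24.2 0.12666877428400328 -134.9412074383614 [-0.3  0.4 -0.2]
side [3.4000e+02 2.0163e+02 2.0353e+02 1.4600e+02 3.3000e-01 5.8000e+00]
scene [245.   168.37 170.34 171.     0.31   6.3 ]
```

View pics/side20.png

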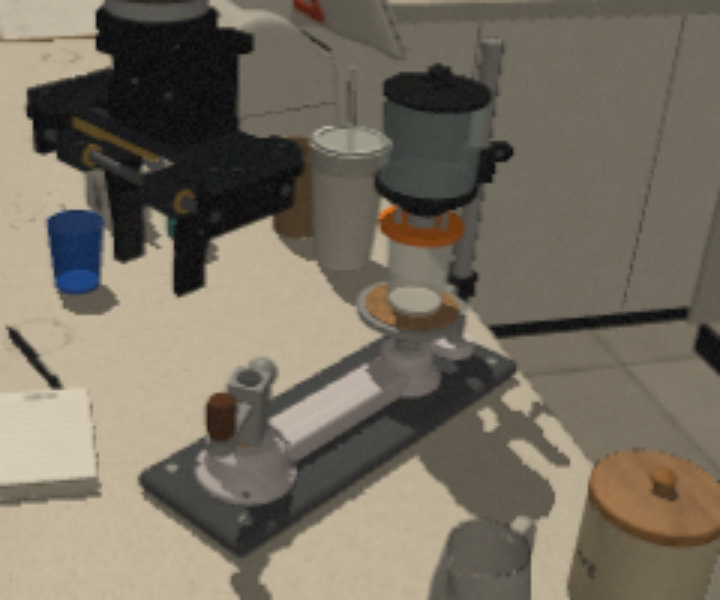

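View pics/t20.png

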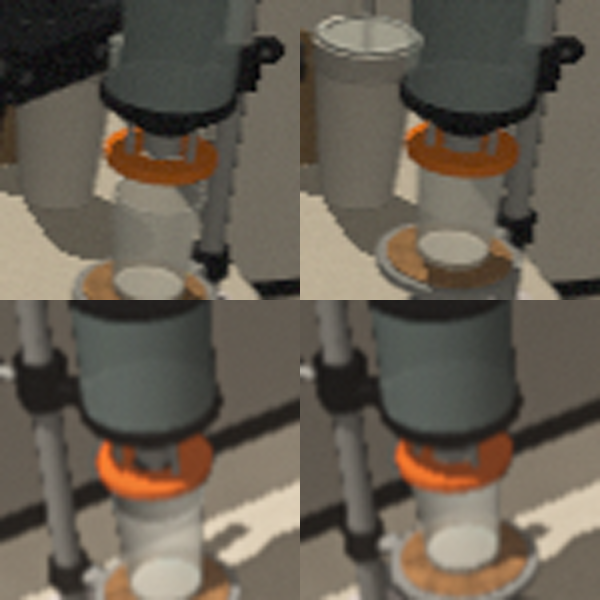

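View pics/wrist20.png

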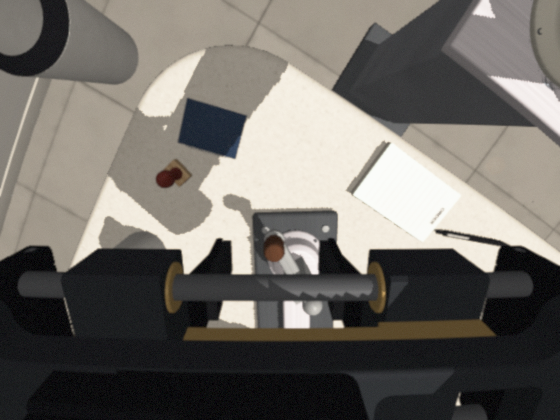

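The knob is free at (220,416), the crank is on the shaft, and the glass stands under the raised collar. One check of the hub height follows, then I hand in.

```bash
python3 - <<'E'
from h import *
d=pickle.load(open("side20.pkl","rb"));s=pickle.load(open("scene20.pkl","rb"))
print(proj(d,[[.521,-.1844,.118],[.521,-.1844,.123]]),proj(s,[[.521,-.1844,.118],[.521,-.1844,.123]]))
T=[]
for c in(d,s):
    u,v=proj(c,[[.521,-.1844,.1]])[0].astype(int);print(u,v);T.append(cv2.resize(c['img'][v-30:v+30,u-28:u+28],None,fx=7,fy=7,interpolation=cv2.INTER_CUBIC))
cv2.imwrite("pics/h20.png",np.hstack(T))
E
```

```text
[[283.3729494  245.41749015]
 [283.44113321 243.72588985]] [[323.36769237 197.84334066]
 [323.46996681 196.37293062]]
283 251
323 203
```

View pics/h20.png

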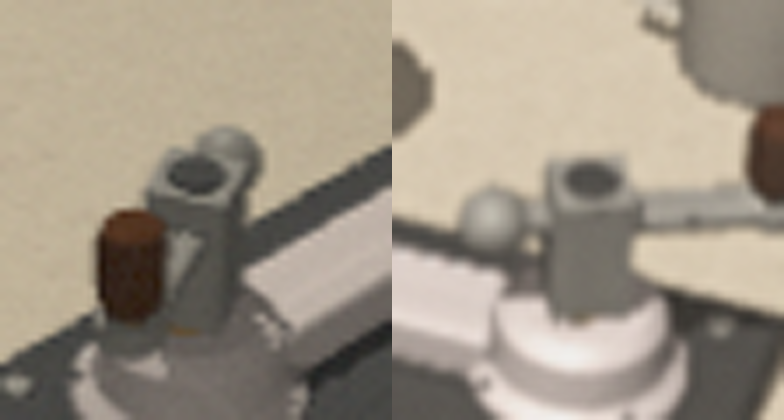

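```bash
python3 -c "
from station import workorder
print(workorder.finish_job())"
```

```text
the job is handed in; nothing more can be done
None
```

The job is handed in at about 24 s of the 72 s allowed. I gripped the crank by its hub flats, turned it about 4° to match the square seen in the wrist picture, and lowered it onto the shaft. It went down without resistance and was fully seated with a push of about 5 N. I then wound it clockwise by the knob for about 2.5 turns, let go and moved the arm clear.

**Last checks, after letting go:**
- **Collar lift:** 5.8 mm in the side view. The scene view gave 6.3 mm raw, or about 5.7 mm after removing the roughly 0.6 mm offset it already showed before the glass touched the collar.
- **Crank:** both cameras put the hub top at about 117 mm, against 118 mm for fully down, so it is still seated.
- **Glass and other things:** the glass stands on the table under the collar. I saw no sign that anything else had moved, though I did not measure the bystanders.
- **Forces:** the side force was up to about 8 N during the turns, from a circle centre about 0.6 mm off. The highest wrist force I read was about 10 N, well below the limit.
- **Failed checks:** my first collar-edge measurement failed on some pictures and misread the first side picture. I replaced it with a colour-based one before using any collar reading.

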